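# Lock the sample carousel with its retaining ring

## Robot

A 6-joint arm with a two-finger parallel gripper is mounted at the origin on a cart in front of the work surface, level with it; the furniture and walls round the work are solid. World frame = base frame: x ahead of the robot, y to its left, z up, the work surface at z = 0. Lengths are in mm, angles in rad, forces in N, time in s.
With the tool pointing down it reaches from about 325 to 850 mm from the base axis. Payload 15.5 kg.
Tool frame: the origin (TCP) lies on the centre line of the jaws, within the pads' length; the fingertips stand 14 mm ahead of it and the grasp point (between the pads) lies 5 mm behind it; z points along the fingers, y is the line along which they close (so a half turn about z gives the same grasp; the last joint's range is limited). The gripper opens to 91 mm and grips with 3 to 60 N. Pads are 32 mm wide; open, the fingers measure 118 mm over their backs; the gripper's body (76 mm by 178 mm) begins 60 mm behind the grasp point.
Start: joints at [1.159, 0.494, 1.345, -0, 1.302, -0.096], TCP at [194.7, 593.901, 227.915] pointing down, gripper open.
Joint ranges: [-2.91, 2.91], [-0.82, 2.16], [0.22, 2.67], [-1.22, 4.37], [0.12, 2.79], [-3.08, 3.08]. Speed limits (rad/s): [1.89, 1.89, 2.57, 3.01, 3.01, 3.01].

## Interface

Orientations are given as a unit quaternion [x, y, z, w].
In Python, from cell import ctrl, vision, workorder gives the robot as it stands.
- The arm moves only by the tool jog_arm, never from a script. Its argument "commands" is a list of rows, each an object with "travel": the shift along the tool's x, y, z in cm, a list of three; "dr": the turn, a rotation vector about the tool's x, y, z in degrees, a list of three; "fingers": the opening, from 0 (shut) to 1 (fully open). A call has exactly 10 rows; each row shifts and turns the commanded pose from where the row before left it, along the tool's axes as they then stand; what a row does not reach is not made up. A row lasts 1/10 s, in which the tool goes at most 50 mm and 8.59 degrees, less where a joint would pass 70% of its speed; a pose out of reach is approached as far as the arm can. A call with a gripper value outside its range is refused whole. The fingers move at their own pace and stop on an object; "newtons" is the grip in N (left out, the last holds). Time passes only in rows, so rows that do not move let the fingers close, or fill a call up. It gives the time, the measured TCP pose, the force, the opening and the grip force at its end, in the units of the state.
- ctrl.state(): the state, without advancing time (a new reading comes with each control period).
- vision.snapshot(name): name is "scene" or "top"; returns a dict with "frame" (384x512x3 uint8, red, green, blue), "vertical_fov" (degrees; the focal length in pixels is half the picture's height over the tangent of half this angle, whatever the lens; pixels are square), "cx", "cy" (the principal point, pixels), "T" (4x4, takes a point from camera to world coordinates). Camera axes: x right, y up, looking along -z (the intrinsics and any distortion apply to the point x, -y, -z); pixel columns grow to the right and rows downward; lengths in mm; the calibration is good to about 2 mm. A picture is of the moment at which its call begins. There is no depth.
- workorder.job_done(): hands the job in; it is judged then, once.
The state is a dict: "time_s": time; "q": joint angles; "dq": joint speeds; "joint_efforts": joint torques, N m; "tcp_pos": TCP position; "tool_rot": TCP orientation; "contact_force": force on the tool from outside, world axes, zero at the start; "moment": the same for the moment, N m; "gripper_width": finger opening in mm; "gripper_force": force on a finger pad.
Only numpy, scipy, OpenCV 4.12 (cv2) and the standard library are available. Lean on these libraries where they do the work, as an engineer would, in place of code of your own. Each camera call takes 0.05 s, during which the arm holds its last target. There are 200 camera calls.

## Task

The carousel on the sample changer needs its retaining ring. Lift the ring off its cradle with the gripper and lay it flat on the end of the spindle, then take the circlip pliers, spread the ring by its two eyes, bring it down onto the carousel and let it close fully into the spindle's groove. Put the pliers back upright in their stand and leave the other things on the bench where they are.

Things in the scene. Friction and masses are not known exactly. Their poses are not given: they have to be found in the camera images.
- sample_changer: Fixed sample changer, origin under its centre: white housing 150 mm square, on it a flat aluminium carousel 200 mm across, upper face 64 mm above the bench, with five vials (up to 92 mm high) 83 mm from its axis. In the middle a steel spindle rises 13.5 mm above the carousel face: a groove 44.6 mm across and 7.5 mm high, over it a nose 49 mm across and 6 mm high.
- groove (a point): Centre of the spindle's groove, on the spindle axis, at the height of the carousel's upper face (64 mm above the bench), which is the lower side of the groove: the closed ring lies here.
- spindle_end (a point): Centre of the flat end of the spindle nose, 77.5 mm above the bench (13.5 mm above point groove). A low pilot boss 37 mm across rises 3 mm from its middle; the unspread ring fits loosely round it.
- ring: Steel retaining ring (circlip), 6 mm thick, 68 mm long, 0.06 kg. Origin: its centre, on its underside; x points to the gap, z up. Inside 44, outside 57 mm across (along y). Pressed together from outside it is rigid: grip it across y. Spreading the eyes takes 2 to 9 N. It passes over the nose when they stand 46 mm apart. At first it lies on its cradle, underside 30 mm above the bench.
- eye_l (a point): Centre of the hole (eye, 10 mm) in the round lug (18 mm across) at the ring's end on its +y side, at the lug's upper face, 6 mm above the underside; moves with the lug. Unspread, the eyes are at ring x = 29.6, y = +11.5 and -11.5 mm.
- eye_r (a point): The same on the ring's -y side. With the eyes spread to 52 mm the middle of the open circle lies 5.5 mm towards the gap from the ring's origin, and the line through both eyes 25.5 mm beyond that middle; in the groove the eyes stand 23 to 25 mm apart, their line about 30 mm from the spindle axis.
- ring_cradle: Low grey stand for the ring, fixed: base plate 110 x 70 x 8 mm, block 76 mm long (x) and 34 mm wide (y), 30 mm high, with a steel pin standing 11 mm high through each eye of the ring, so the ring lifts straight up. Origin under the resting ring's centre; x towards the ring's gap. Beside the block (y) the fingers have room below the ring.
- pliers: Circlip pliers, 178 mm long, 0.15 kg, tips down in their stand. Origin: pivot; z up, levers in the y-z plane; same both ways round. Grip from above across y on the black grips, 70 mm above the pivot (66 mm over both at rest); slip guards, 73 mm wide, lie 39 to 45 mm above the pivot. Squeezing spreads the tips; they push back with 11 N at rest, 25 N at the stop with the ring. Pose: the +y lever's.
- pliers_lever (a joint): Angle between the pliers' levers: 0 at rest (66 mm over the grips, tips 22 mm apart), 0.04 at 63 mm (tips 25 mm: these still enter the eyes of the unspread ring; hold by setting the opening, not shutting hard), 0.46 rad at the built-in stop (about 33 mm, tips 58 mm: eyes about 52 mm). A spring returns it to 0.
- tip_a (a point): End of the pin at the pliers' tip on the +y side: at rest 80 mm below the pivot, 11 mm to the side. The pin is 4.6 mm thick and 5.6 mm long below a shoulder of 10.4 mm. The pins' ends are 150 mm below the grip points (70 mm above the pivot) at rest and up to 3 mm nearer or farther when squeezed.
- tip_b (a point): End of the same pin on the -y side: at rest 80 mm below the pivot and 11 mm to the side.
- pliers_stand: Grey block that holds the pliers upright, fixed, 76 x 96 mm, 85 mm high; origin under its centre. A slot in its top, 38 mm (y) by 17 mm (x, flaring to 35 mm in the uppermost 30 mm), 75 mm deep, takes the pliers' nose (33 mm wide, 13 mm thick at rest); their shoulders rest on the top, pivot 93 mm and grip points 163 mm above the bench.
- pc_tower: Black computer tower, fixed, 345 mm deep (x), 92 mm wide (y), 250 mm high, front face 0.62 m ahead of the robot and a little to its right; keep arm and gripper clear. Origin under its centre.
- tall_bottle: Amber bottle with a black cap, 42 mm across, 89 mm high; a bystander. Origin under its centre.
- amber_bottle: Small amber bottle with a white cap, 36 mm across, 76 mm high; a bystander. Origin under its centre.
- reagent_bottle: White bottle with a blue cap, 46 mm across, 101 mm high; a bystander. Origin under its centre.
- weight: Brass calibration weight with a knob, 30 mm across, 34 mm high; a bystander. Origin under its centre.
- timer: White lab timer, 35 x 64 x 57 mm; a bystander. Origin under its centre.

How it is judged (in metres and radians):
On the way, in this order (a step that is already met when the one before it is completed fails the run):
1. the ring lies flat and unspread on the end of the spindle, let go by the fingers (z of ring in the frame of spindle_end between -0.003 and 0.004 m and horizontal distance between ring and spindle_end below 0.01 m and angle between ring's own z axis and vertical below 0.12 rad and distance between eye_l and eye_r below 0.026 m and contact force between each of the fingers, pliers and ring below 0.05 N), for 0.2 s.
2. the pliers alone hold the ring spread by its eyes, at the spindle (distance between eye_l and eye_r above 0.046 m and contact force between pliers and ring above 2 N and contact force between the fingers and ring below 0.05 N and horizontal distance between ring and groove below 0.02 m), for 0.1 s.
3. the ring has closed into the groove and is off the pliers (z of ring in the frame of groove below 0.0025 m and horizontal distance between ring and groove below 0.003 m and distance between eye_l and eye_r below 0.028 m and contact force between pliers and ring below 0.05 N), for 0.2 s.
At the end, for the whole second after the job is handed in: The ring lies level in the groove (underside within 2.5 mm of the carousel face, centre within 3 mm of the axis) and has closed (eyes under 28 mm apart); the pliers stand upright in their stand, pivot 88 to 99 mm up, within 8 mm of its middle, tilt under 0.12 rad; both are at rest (z of ring in the frame of groove between -0.002 and 0.0025 m and z of each of eye_l, eye_r in the frame of groove below 0.0085 m and horizontal distance between ring and groove below 0.003 m and distance between eye_l and eye_r below 0.028 m and angle between ring's own z axis and vertical below 0.06 rad and horizontal distance between pliers and pliers_stand below 0.008 m and z of pliers in the frame of pliers_stand between 0.088 and 0.099 m and angle between pliers's own z axis and vertical below 0.12 rad and linear speed of each of ring, pliers below 0.02 m/s); the robot touches nothing.
It fails at once if a bystander (a bottle, the timer or the weight) is shifted by more than 25 mm (distance of any of tall_bottle, amber_bottle, reagent_bottle, weight, timer from where it was at the start of the episode above 0.025 m).
It fails at once if the ring is dropped onto the bench (height (world z) of ring below 0.02 m).
It also fails if it takes over 72 s, if anything falls off the work surface, if the arm or the gripper's body presses on something with over 40 N, if the wrist force passes 120 N, or if a joint passes its speed limit or range.

## Working session

There is one attempt and no reset: what is moved stays moved. The work goes in short steps, Python scripts to look and compute and a tool call to move; the robot and the scene stay as the last step left them, time stands still between calls to the robot, and variables do not carry over. Pictures are saved under pics/ and viewed, at most 10 in all, crops included, and the job is handed in when it is done.

Besides the shell and the picture viewer there is one more tool, called as name(argument=value, ...) on one line, values as JSON. jog_arm: Moves the arm, as the interface text tells. Its arguments: {"type":"object","properties":{"commands":{"type":"array","items":{"type":"object","properties":{"travel":{"type":"array","items":{"type":"number"}},"dr":{"type":"array","items":{"type":"number"}},"fingers":{"type":"number"}}}},"newtons":{"type":"number"}},"required":["commands"]}

```bash
mkdir -p pics; ls; cat > h.py <<'E'
import numpy as np, cv2
from cell import ctrl, vision, workorder
def snap(n,fn=None):
    s=vision.snapshot(n)
    if fn: cv2.imwrite('pics/'+fn,cv2.cvtColor(s['frame'],cv2.COLOR_RGB2BGR))
    return s
def f(s): return s['frame'].shape[0]/2/np.tan(np.radians(s['vertical_fov'])/2)
def ray(s,u,v):
    T=np.array(s['T']);d=T[:3,:3]@np.array([(u-s['cx'])/f(s),-(v-s['cy'])/f(s),-1]);return T[:3,3],d
def onz(s,u,v,z):
    o,d=ray(s,u,v);return o+d*(z-o[2])/d[2]
def proj(s,p):
    T=np.array(s['T']);c=T[:3,:3].T@(np.array(p)-T[:3,3]);return s['cx']+f(s)*c[0]/-c[2], s['cy']-f(s)*c[1]/-c[2]
E
python3 - <<'E'
from h import *
for n in('scene','top'):
    s=snap(n,n+'0.png');print({k:v for k,v in s.items() if k!='frame'},f(s))
    im=cv2.imread('pics/'+n+'0.png');cv2.imwrite('pics/'+n+'0b.png',cv2.resize(im,(768,576),interpolation=cv2.INTER_CUBIC))
print(ctrl.state())
E
```

```text
pics
{'vertical_fov': 47.580002693877574, 'cx': 263.70334162580264, 'cy': 188.51582130697415, 'T': array([[ 8.92924797e-01,  2.35764478e-01, -3.83536722e-01,
         1.09331901e+02],
       [-4.50074209e-01,  4.88071447e-01, -7.47809782e-01,
        -1.00403053e+03],
       [ 1.08863401e-02,  8.40357885e-01,  5.41922608e-01,
         7.96964090e+02],
       [ 0.00000000e+00,  0.00000000e+00,  0.00000000e+00,
         1.00000000e+00]])} 435.52810378068403
{'vertical_fov': 46.31715077524124, 'cx': 260.6824341661556, 'cy': 191.46137125993016, 'T': array([[-2.69236915e-02,  9.95749385e-01, -8.80810879e-02,
         4.74172793e+02],
       [-9.99631945e-01, -2.71123412e-02, -9.45888362e-04,
        -6.14153334e+00],
       [-3.32995226e-03,  8.80232025e-02,  9.96112859e-01,
         1.61496569e+03],
       [ 0.00000000e+00,  0.00000000e+00,  0.00000000e+00,
         1.00000000e+00]])} 448.86555892606475
{'time_s': 0.1, 'q': array([ 1.15851776e+00,  4.94127807e-01,  1.34604379e+00,  3.27664534e-06,
        1.30248786e+00, -9.54709724e-02]), 'dq': array([-0.00069315, -0.00132942, -0.00247457,  0.00305261, -0.00245439,
        0.00038374]), 'joint_efforts': array([ 1.95758890e-03, -8.80238628e+01, -3.82537651e+01,  7.06859864e-02,
        4.86057065e-02,  1.01675726e-04]), 'tcp_pos': array([194.56307459, 593.61846258, 227.40227211]), 'tool_rot': array([ 1.57742599e-01,  9.87480120e-01, -5.15911501e-04, -1.35497106e-04]), 'contact_force': array([-0.78490997, -0.27990448, -0.62348799]), 'moment': array([-0.06243222, -0.00679409,  0.05471592]), 'gripper_force': 0.0, 'gripper_width': 90.97495696793423}
```

View pics/top0b.png

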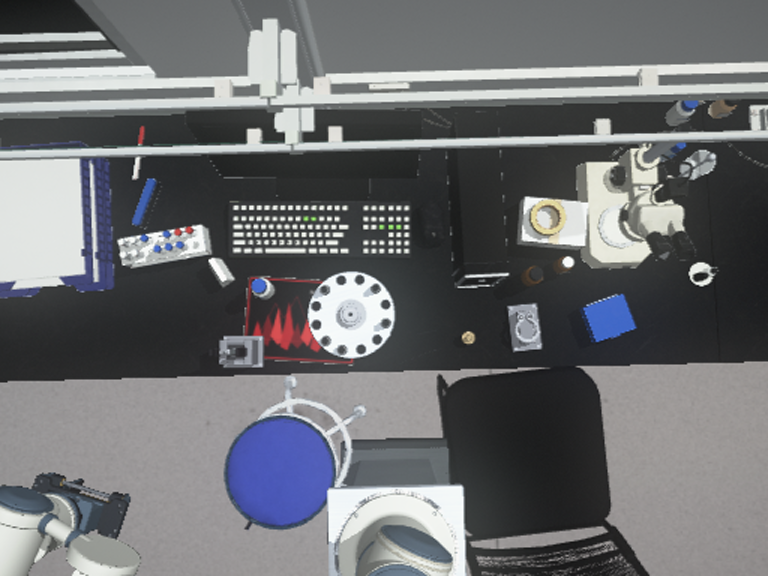

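View pics/scene0b.png

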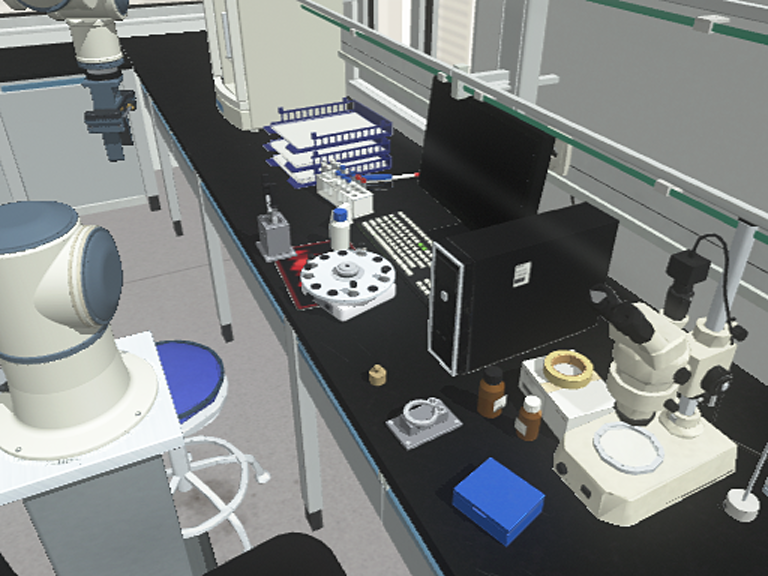

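The top view shows the changer at about (350,314), the ring cradle at (524,327) and the pliers stand at (241,352), all in the 1.5x picture. I'll make magnified crops of the three next.

```bash
python3 - <<'E'
from h import *
t=cv2.imread('pics/top0.png');s=cv2.imread('pics/scene0.png')
def c(im,u,v,w,h,k): return cv2.resize(im[v:v+h,u:u+w],None,fx=k,fy=k,interpolation=cv2.INTER_CUBIC)
# each 66x50 native x4=264x200 ; x6
A=np.hstack([c(t,330,198,44,40,6),c(t,200,176,66,60,4),c(t,140,218,44,40,6)])
B=np.hstack([c(s,250,255,66,60,4),c(s,195,160,66,60,4),c(s,165,120,66,60,4)])
cv2.imwrite('pics/c1.png',np.vstack([A,B]))
S=snap('top')
for n,u,v,z in(('spindle',233.5,209.5,80),('cradle',349.5,218,30),('stand',161,234.5,85)):print(n,onz(S,u,v,z))
E
```

```text
spindle [550.49530726  89.95616453  80.        ]
cradle [ 511.94902389 -314.99498584   30.        ]
stand [472.01558106 337.61628962  85.        ]
```

View pics/c1.png

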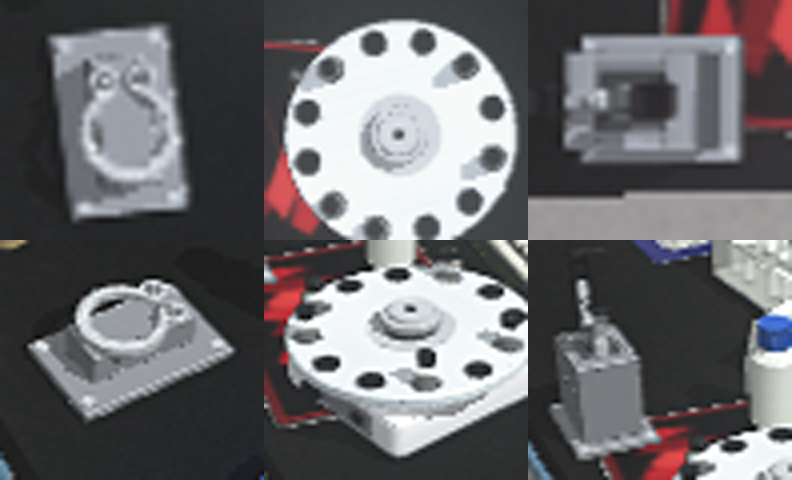

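The crops show:
- **Ring:** the gap points up in the image (+x), leaning slightly left.
- **Disc and spindle:** both are clear, with the spindle boss at about (398,133).
- **Stand:** the slot is long along the image horizontal (world y).

Next I'll do precise fits.

```bash
cat >> h.py <<'E'
from scipy.optimize import least_squares
def cnt(mask,u,v):
    c,_=cv2.findContours(mask.astype(np.uint8),cv2.RETR_EXTERNAL,cv2.CHAIN_APPROX_NONE)
    c=[k for k in c if cv2.pointPolygonTest(cv2.convexHull(k),(float(u),float(v)),False)>=0]
    return max(c,key=cv2.contourArea)[:,0,:].astype(float)
def world(s,p,z): return np.array([onz(s,u,v,z)[:2] for u,v in p])
def circ(P):
    r=least_squares(lambda q:np.hypot(P[:,0]-q[0],P[:,1]-q[1])-q[2],[*P.mean(0),100],loss='soft_l1');return r.x
def rect(P): return cv2.minAreaRect(P.astype(np.float32))
E
python3 - <<'E'
from h import *
for n,(du,dv),(cu,cv),(su,sv) in(('top',(233,209),(350,218),(163,234)),('scene',(232,185),(283,281),(183,160))):
    s=snap(n);h=cv2.cvtColor(s['frame'],cv2.COLOR_RGB2HSV);g=cv2.cvtColor(s['frame'],cv2.COLOR_RGB2GRAY)
    m=(h[...,1]<60)&(g>150)
    if n=='scene': m[:,:]&=True
    c=cnt(m,du,dv);hull=cv2.convexHull(c.astype(np.float32))[:,0]
    P=world(s,hull,64);
    if n=='scene':
        k=P[:,1]>P[:,1].mean()-20;  # far side rim (upper edge)
    else:k=P[:,0]>0
    print(n,'disc',circ(P[k]).round(1),rect(P))
    m=(h[...,1]<70)&(g>70)
    c=cnt(m,cu,cv);hull=cv2.convexHull(c.astype(np.float32))[:,0];print('cradle',rect(world(s,hull,8)),len(c))
    mm=m.copy();
    c=cnt(mm,su,sv);print('stand',rect(world(s,c,0)),rect(world(s,c,85)),c.min(0),c.max(0))
    print('boss',onz(s,*(((398-264)/4+200,133/4+176) if n=='top' else ((410-264)/4+195,(310-240)/4+160)),80.5))
E
```

```text
top disc [551.8  90.1  99.4] ((552.6656494140625, 90.00920104980469), (196.29188537597656, 197.62673950195312), 43.82819747924805)
cradle ((513.4680786132812, -319.6282653808594), (109.7622299194336, 71.84618377685547), 4.714381694793701) 97
stand ((486.20904541015625, 352.919921875), (115.63774871826172, 96.48548889160156), 88.46260833740234) ((485.5755310058594, 334.02154541015625), (109.55142974853516, 91.4072494506836), 88.462646484375) [146. 217.] [178. 244.]
boss [551.32570271  89.90638908  80.5       ]
scene disc [852.5 574.9 173.2] ((650.3270263671875, 310.1235046386719), (822.6337280273438, 196.56219482421875), 66.43790435791016)
cradle ((514.28369140625, -311.760498046875), (112.1729507446289, 94.73045349121094), 4.4174957275390625) 111
stand ((1465.754638671875, 1338.9051513671875), (4221.42724609375, 5254.19677734375), 67.00739288330078) ((1321.0859375, 1089.019775390625), (3771.191650390625, 4693.81201171875), 67.00739288330078) [0. 0.] [511. 350.]
boss [553.76411583  86.08781545  80.5       ]
```

```bash
python3 - <<'E'
from h import *
t=cv2.imread('pics/top0.png');s=cv2.imread('pics/scene0.png')
def c(im,u,v,w,h,k):
    a=cv2.resize(im[v:v+h,u:u+w],None,fx=k,fy=k,interpolation=cv2.INTER_NEAREST).astype(float)
    a=np.clip((a/255)**.6*255,0,255).astype(np.uint8)
    for i in range(0,w,5):
        cv2.line(a,(i*k,0),(i*k,4 if i%10 else 9),(0,255,255));
    for i in range(0,h,5): cv2.line(a,(0,i*k),(4 if i%10 else 9,i*k),(0,255,255))
    return a
A=np.hstack([c(t,143,216,40,30,10),c(t,333,200,40,30,10)])
B=np.hstack([c(s,168,120,40,30,10),c(s,260,258,40,30,10)])
cv2.imwrite('pics/c2.png',np.vstack([A,B]))
E
```

```text
(no output)
```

View pics/c2.png

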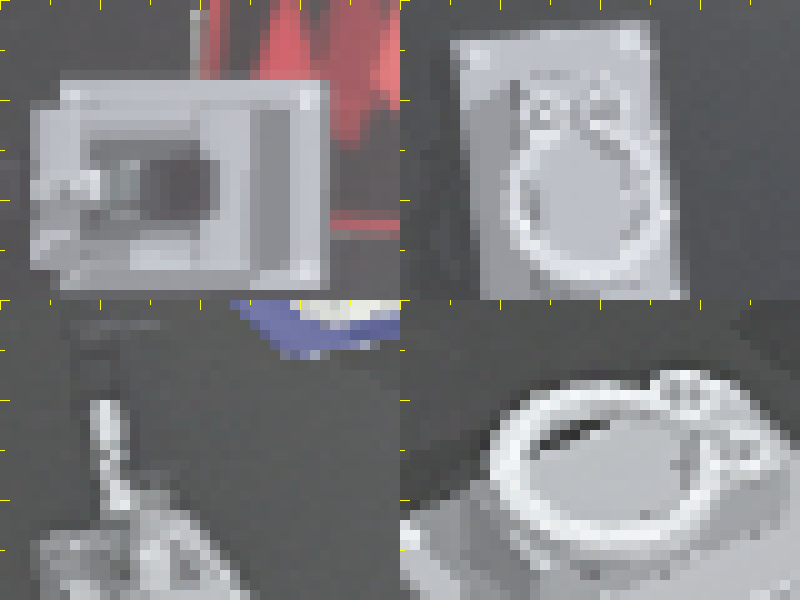

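The top-left panel shows the stand base centred at (162.5,234.5) px and the slot opening near (157.7,234.7). The top-right panel shows the ring centre at (352.0,219.9) with its gap up and about 7° left. The bottom-right panel shows the ring ellipse centre at (280.4,274.5) in the scene image.

```bash
python3 - <<'E'
from h import *
t=snap('top');s=snap('scene')
for d in(0,.5):
    print(d,'ring',onz(t,352.05-d,219.9-d,34)[:2],onz(s,280.4-d,274.5-d,34)[:2])
    b=onz(t,162.5-d,234.5-d,6);print('stand base',b[:2],'slot top',onz(t,157.75-d,234.7-d,85)[:2],proj(t,[b[0],b[1],85]))
b=onz(t,162,234,6)
print('pivot px in scene',proj(s,[b[0],b[1],93]),proj(s,[b[0],b[1]+28,163]),proj(s,[b[0],b[1]-28,163]), proj(t,[b[0],b[1]+28,163]),proj(t,[b[0],b[1]-28,163]))
print(proj(t,ctrl.state()['tcp_pos']))
E
```

```text
0 ring [ 504.94985275 -322.87112608] [ 509.70551304 -320.03089092]
stand base [471.76000718 350.00794957] slot top [471.63651124 348.66089645] (np.float64(157.35327546750682), np.float64(234.67419565015132))
0.5 ring [ 506.74990311 -321.19448209] [ 509.43040696 -317.94574554]
stand base [473.58585853 351.78059833] slot top [473.37268211 350.34813799] (np.float64(156.82801142397085), np.float64(234.14836436597855))
pivot px in scene (np.float64(180.68030289658793), np.float64(144.2479611514559)) (np.float64(176.35400338578805), np.float64(122.95526703913724)) (np.float64(181.31206337563557), np.float64(129.15921171790242)) (np.float64(142.4867282968404), np.float64(234.5454521337583)) (np.float64(159.8524620275319), np.float64(234.0759133152577))
(np.float64(66.41924674555023), np.float64(329.20925901520457))
```

```bash
cat >> h.py <<'E'
from scipy.spatial.transform import Rotation as Ro
def to(x,y,z,yaw=None):
    st=ctrl.state();R=Ro.from_quat(st['tool_rot']).as_matrix();p=np.array(st['tcp_pos'])
    cy=np.degrees(np.arctan2(R[1,1],R[0,1]))
    print('t',st['time_s'],'p',p.round(1),'yawY',cy.round(2),'tilt',R[:,2].round(4)[:2],'F',np.round(st['contact_force'],1),'w',round(st['gripper_width'],1),round(st['gripper_force'],1))
    dy=0 if yaw is None else ((yaw-cy+90)%180-90)
    print('dr z(first)',-round(dy,2))
    a=np.radians(cy+dy);X=np.array([-np.sin(a),np.cos(a),0]);Y=np.array([np.cos(a),np.sin(a),0])
    D=np.array([x,y,z])-p;print('travel cm after turn',np.round([X@D/10,Y@D/10,-D[2]/10],2))
E
```

jog_arm(commands=[{"travel": [0, 0, 0], "dr": [0, 0, -7.7], "fingers": 1}, {"travel": [0, 0, 0], "dr": [0, 0, -7.7], "fingers": 1}, {"travel": [0, 0, 0], "dr": [0, 0, -7.7], "fingers": 1}, {"travel": [-1.0, -4.3, 0], "dr": [0, 0, 0], "fingers": 1}, {"travel": [-1.0, -4.3, 0], "dr": [0, 0, 0], "fingers": 1}, {"travel": [-1.0, -4.3, 0], "dr": [0, 0, 0], "fingers": 1}, {"travel": [-1.0, -4.3, 0], "dr": [0, 0, 0], "fingers": 1}, {"travel": [-1.0, -4.3, 0], "dr": [0, 0, 0], "fingers": 1}, {"travel": [-1.0, -4.3, 0], "dr": [0, 0, 0], "fingers": 1}, {"travel": [-1.0, -4.3, 0], "dr": [0, 0, 0], "fingers": 1}])

```text
time_s: 1.35
tcp_pos: [290.6, 298.5, 228.1]
tool_rot: [-0.043, 0.999, 0.0, 0.0]
contact_force: [0.6, 0.4, -0.0]
gripper_width: 91.1
gripper_force: 0.0
```

jog_arm(commands=[{"travel": [-1.1, -4.4, 0], "fingers": 1}, {"travel": [-1.1, -4.4, 0], "fingers": 1}, {"travel": [-1.1, -4.4, 0], "fingers": 1}, {"travel": [-1.1, -4.4, 0], "fingers": 1}, {"travel": [-1.1, -4.4, 0], "fingers": 1}, {"travel": [-1.1, -4.4, 0], "fingers": 1}, {"travel": [-1.1, -4.4, 0], "fingers": 1}, {"travel": [-1.1, -4.4, 0], "fingers": 1}, {"travel": [-1.1, -4.4, 0], "fingers": 1}, {"travel": [-1.1, -4.4, 0], "fingers": 1}])

```text
schema error: expected keys travel, dr, fingers
```

```bash
python3 -c "
from h import *
to(507,-321,120,95)"
```

```text
t 1.35 p [290.6 298.5 228.1] yawY 94.97 tilt [0.0005 0.0003] F [ 0.6  0.4 -0. ] w 91.1 0.0
dr z(first) -0.03
travel cm after turn [-16.16 -63.6   10.81]
```

jog_arm(commands=[{"travel": [-1.1, -4.4, 0], "dr": [0, 0, 0], "fingers": 1}, {"travel": [-1.1, -4.4, 0], "dr": [0, 0, 0], "fingers": 1}, {"travel": [-1.1, -4.4, 0], "dr": [0, 0, 0], "fingers": 1}, {"travel": [-1.1, -4.4, 0], "dr": [0, 0, 0], "fingers": 1}, {"travel": [-1.1, -4.4, 0], "dr": [0, 0, 0], "fingers": 1}, {"travel": [-1.1, -4.4, 0], "dr": [0, 0, 0], "fingers": 1}, {"travel": [-1.1, -4.4, 0], "dr": [0, 0, 0], "fingers": 1}, {"travel": [-1.1, -4.4, 0], "dr": [0, 0, 0], "fingers": 1}, {"travel": [-1.1, -4.4, 0], "dr": [0, 0, 0], "fingers": 1}, {"travel": [-1.1, -4.4, 0], "dr": [0, 0, 0], "fingers": 1}])

```text
time_s: 2.35
tcp_pos: [438.2, -130.9, 228.1]
tool_rot: [-0.043, 0.999, -0.0, 0.0]
contact_force: [0.6, 0.3, -0.3]
gripper_width: 91.1
gripper_force: 0.0
```

jog_arm(commands=[{"travel": [-1.1, -4.4, 0], "dr": [0, 0, 0], "fingers": 1}, {"travel": [-1.1, -4.4, 0], "dr": [0, 0, 0], "fingers": 1}, {"travel": [-1.1, -4.4, 1], "dr": [0, 0, 0], "fingers": 1}, {"travel": [-1.1, -4.4, 2], "dr": [0, 0, 0], "fingers": 1}, {"travel": [-0.7, -2, 3], "dr": [0, 0, 0], "fingers": 1}, {"travel": [0, 0, 4], "dr": [0, 0, 0], "fingers": 1}, {"travel": [0, 0, 0.8], "dr": [0, 0, 0], "fingers": 1}, {"travel": [0, 0, 0], "dr": [0, 0, 0], "fingers": 1}, {"travel": [0, 0, 0], "dr": [0, 0, 0], "fingers": 1}, {"travel": [0, 0, 0], "dr": [0, 0, 0], "fingers": 1}])

```text
time_s: 3.35
tcp_pos: [506.5, -319.9, 122.0]
tool_rot: [-0.043, 0.999, -0.001, 0.001]
contact_force: [-0.6, -0.1, 0.1]
gripper_width: 91.3
gripper_force: 0.0
```

```bash
python3 - <<'E'
from h import *
to(507,-321,38,95)
t=snap('top','t1.png');s=snap('scene','s1.png')
def c(im,u,v,w,h,k): return cv2.resize(im[v:v+h,u:u+w],None,fx=k,fy=k,interpolation=cv2.INTER_NEAREST)
p=ctrl.state()['tcp_pos']
for q in(t,s): print(proj(q,p+[0,0,-14]),proj(q,p+[0,45,-14]),proj(q,p+[0,-45,-14]))
cv2.imwrite('pics/c3.png',np.hstack([c(cv2.imread('pics/t1.png'),320,190,60,60,6),c(cv2.imread('pics/s1.png'),245,230,60,60,6)]))
E
```

```text
t 3.35 p [ 506.5 -319.9  122. ] yawY 94.98 tilt [ 0.0023 -0.0018] F [-0.6 -0.1  0.1] w 91.3 0.0
dr z(first) -0.02
travel cm after turn [-0.04 -0.11  8.4 ]
(np.float64(355.50647576340407), np.float64(218.9720577645844)) (np.float64(342.0800641155172), np.float64(219.33536196940474)) (np.float64(368.9336473370388), np.float64(218.60873299699372))
(np.float64(280.08861987621515), np.float64(252.26446832178056)) (np.float64(271.33902909407806), np.float64(241.3317062504427)) (np.float64(289.4248156819884), np.float64(263.9302033187048))
```

View pics/c3.png

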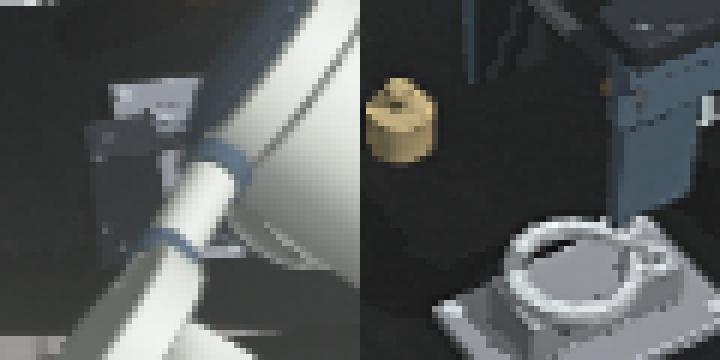

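The scene view shows the fingers straddling the ring with room on both sides. The top view is blocked by the arm. Descending.

jog_arm(commands=[{"travel": [0, -0.1, 2.5], "dr": [0, 0, 0], "fingers": 1}, {"travel": [0, 0, 2.5], "dr": [0, 0, 0], "fingers": 1}, {"travel": [0, 0, 2], "dr": [0, 0, 0], "fingers": 1}, {"travel": [0, 0, 1.2], "dr": [0, 0, 0], "fingers": 1}, {"travel": [0, 0, 0.5], "dr": [0, 0, 0], "fingers": 1}, {"travel": [0, 0, 0], "dr": [0, 0, 0], "fingers": 1}, {"travel": [0, 0, 0], "dr": [0, 0, 0], "fingers": 0.62}, {"travel": [0, 0, 0], "dr": [0, 0, 0], "fingers": 0.58}, {"travel": [0, 0, 0], "dr": [0, 0, 0], "fingers": 0.58}, {"travel": [0, 0, 0], "dr": [0, 0, 0], "fingers": 0.58}], newtons=15)

```text
time_s: 4.45
tcp_pos: [505.9, -320.8, 33.3]
tool_rot: [-0.043, 0.999, -0.0, 0.0]
contact_force: [1.0, 0.0, 0.0]
gripper_width: 61.8
gripper_force: 0.0
```

jog_arm(commands=[{"travel": [0, 0, 0], "dr": [0, 0, 0], "fingers": 0.6}, {"travel": [0, 0, 0], "dr": [0, 0, 0], "fingers": 0.5}, {"travel": [0, 0, 0], "dr": [0, 0, 0], "fingers": 0.5}, {"travel": [0, 0, 0], "dr": [0, 0, 0], "fingers": 0.5}, {"travel": [0, 0, 0], "dr": [0, 0, 0], "fingers": 0.5}, {"travel": [0, 0, 0], "dr": [0, 0, 0], "fingers": 0.5}, {"travel": [0, 0, 0], "dr": [0, 0, 0], "fingers": 0.5}, {"travel": [0, 0, 0], "dr": [0, 0, 0], "fingers": 0.5}, {"travel": [0, 0, 0], "dr": [0, 0, 0], "fingers": 0.5}, {"travel": [0, 0, 0], "dr": [0, 0, 0], "fingers": 0.5}])

```text
time_s: 5.45
tcp_pos: [505.9, -320.8, 33.1]
tool_rot: [-0.043, 0.999, -0.0, 0.0]
contact_force: [-0.6, 0.5, 5.4]
gripper_width: 56.0
gripper_force: 15.0
```

```bash
python3 - <<'E'
from h import *
to(507,-321,35,95);st=ctrl.state();print(st['moment'],st['q'])
E
```

```text
t 5.45 p [ 505.9 -320.8   33.1] yawY 94.95 tilt [ 0.0003 -0.0002] F [-0.6  0.5  5.4] w 56.0 15.0
dr z(first) -0.05
travel cm after turn [-0.11 -0.03 -0.19]
[0.18646943 0.01044001 0.01936806] [-6.64764476e-01  6.98927532e-01  1.58990545e+00  5.64946890e-05
  8.52381720e-01 -2.32194690e+00]
```

jog_arm(commands=[{"travel": [0, 0, -0.5], "dr": [0, 0, 0], "fingers": 0.5}, {"travel": [0, 0, -0.8], "dr": [0, 0, 0], "fingers": 0.5}, {"travel": [0, 0, -1.5], "dr": [0, 0, 0], "fingers": 0.5}, {"travel": [0, 0, -2], "dr": [0, 0, 0], "fingers": 0.5}, {"travel": [0, 0, -2.5], "dr": [0, 0, 0], "fingers": 0.5}, {"travel": [0, 0, -2.5], "dr": [0, 0, 0], "fingers": 0.5}, {"travel": [0, 0, -2], "dr": [0, 0, 0], "fingers": 0.5}, {"travel": [-0.1, 1, -1], "dr": [0, 0, 0], "fingers": 0.5}, {"travel": [-0.3, 2, 0], "dr": [0, 0, 0], "fingers": 0.5}, {"travel": [-0.3, 3, 0], "dr": [0, 0, 0], "fingers": 0.5}])

```text
time_s: 6.45
tcp_pos: [507.3, -259.0, 160.3]
tool_rot: [-0.043, 0.999, 0.0, -0.0]
contact_force: [1.1, 1.3, -0.4]
gripper_width: 55.8
gripper_force: 15.0
```

```bash
python3 - <<'E'
from h import *
to(551.5,90,130,95)
E
```

```text
t 6.45 p [ 507.3 -259.   160.3] yawY 94.88 tilt [-0.0002  0.0002] F [ 1.1  1.3 -0.4] w 55.8 15.0
dr z(first) -0.12
travel cm after turn [-7.45 34.38  3.03]
```

jog_arm(commands=[{"travel": [-0.6, 3.8, 0], "dr": [0, 0, 0], "fingers": 0.5}, {"travel": [-0.6, 4, 0], "dr": [0, 0, 0], "fingers": 0.5}, {"travel": [-0.7, 4, 0], "dr": [0, 0, 0], "fingers": 0.5}, {"travel": [-0.7, 4, 0], "dr": [0, 0, 0], "fingers": 0.5}, {"travel": [-0.8, 4, 0], "dr": [0, 0, 0], "fingers": 0.5}, {"travel": [-0.8, 4, 0], "dr": [0, 0, 0], "fingers": 0.5}, {"travel": [-0.8, 3.6, 0], "dr": [0, 0, 0], "fingers": 0.5}, {"travel": [-0.8, 3, 0], "dr": [0, 0, 0], "fingers": 0.5}, {"travel": [-0.8, 2, 0], "dr": [0, 0, 0], "fingers": 0.5}, {"travel": [-0.7, 1.2, 0], "dr": [0, 0, 0], "fingers": 0.5}])

```text
time_s: 7.45
tcp_pos: [549.8, 83.5, 159.9]
tool_rot: [-0.044, 0.999, 0.0, -0.001]
contact_force: [-0.1, -0.3, -1.1]
gripper_width: 55.7
gripper_force: 15.0
```

jog_arm(commands=[{"travel": [-0.2, 0.7, 1], "dr": [0, 0, 0], "fingers": 0.5}, {"travel": [0, 0, 2], "dr": [0, 0, 0], "fingers": 0.5}, {"travel": [0, 0, 1.5], "dr": [0, 0, 0], "fingers": 0.5}, {"travel": [0, 0, 0.5], "dr": [0, 0, 0], "fingers": 0.5}, {"travel": [0, 0, 0], "dr": [0, 0, 0], "fingers": 0.5}, {"travel": [0, 0, 0], "dr": [0, 0, 0], "fingers": 0.5}, {"travel": [0, 0, 0], "dr": [0, 0, 0], "fingers": 0.5}, {"travel": [0, 0, 0], "dr": [0, 0, 0], "fingers": 0.5}, {"travel": [0, 0, 0], "dr": [0, 0, 0], "fingers": 0.5}, {"travel": [0, 0, 0], "dr": [0, 0, 0], "fingers": 0.5}])

```text
time_s: 8.45
tcp_pos: [552.8, 87.9, 111.1]
tool_rot: [-0.043, 0.999, -0.0, 0.0]
contact_force: [0.7, 0.3, -0.7]
gripper_width: 55.5
gripper_force: 15.0
```

```bash
python3 - <<'E'
from h import *
to(551.5,90,88,95)
s=snap('scene','s2.png');p=ctrl.state()['tcp_pos']
def c(im,u,v,w,h,k): return cv2.resize(im[v:v+h,u:u+w],None,fx=k,fy=k,interpolation=cv2.INTER_NEAREST)
cv2.imwrite('pics/c4.png',c(cv2.imread('pics/s2.png'),190,130,80,70,8))
for q in([0,-45],[0,45],[0,0],[16,-28],[-16,-28],[-28.5,0],[22,0]): print(q,np.round(8*(np.array(proj(s,p+[q[0],q[1],0]))-[190,130])))
print(8*(np.array(proj(s,[551.5,90,80.5]))-[190,130]))
E
```

```text
t 8.45 p [552.8  87.9 111.1] yawY 94.95 tilt [ 0.0004 -0.    ] F [ 0.7  0.3 -0.7] w 55.5 15.0
dr z(first) -0.05
travel cm after turn [0.11 0.22 2.31]
[0, -45] [372. 365.]
[0, 45] [281. 260.]
[0, 0] [326. 311.]
[16, -28] [392. 335.]
[-16, -28] [316. 354.]
[-28.5, 0] [258. 327.]
[22, 0] [377. 299.]
[322.80733481 376.64843011]
```

View pics/c4.png

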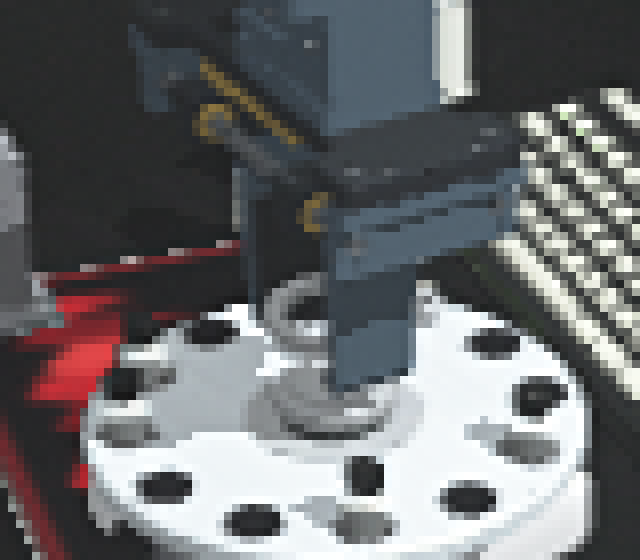

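The scene view shows the ring held in front of the nose, its left edge at u≈262 and the lug at u≈437 in the crop. By scene-relative measurement it is in line with the boss in x and about 3 mm short in y. I'll descend gently and watch the force.

jog_arm(commands=[{"travel": [0, 0.3, 0.3], "dr": [0, 0, 0], "fingers": 0.5}, {"travel": [0, 0, 0.7], "dr": [0, 0, 0], "fingers": 0.5}, {"travel": [0, 0, 0.7], "dr": [0, 0, 0], "fingers": 0.5}, {"travel": [0, 0, 0.6], "dr": [0, 0, 0], "fingers": 0.5}, {"travel": [0, 0, 0.3], "dr": [0, 0, 0], "fingers": 0.5}, {"travel": [0, 0, 0.15], "dr": [0, 0, 0], "fingers": 0.5}, {"travel": [0, 0, 0.1], "dr": [0, 0, 0], "fingers": 0.5}, {"travel": [0, 0, 0], "dr": [0, 0, 0], "fingers": 0.5}, {"travel": [0, 0, 0], "dr": [0, 0, 0], "fingers": 0.5}, {"travel": [0, 0, 0], "dr": [0, 0, 0], "fingers": 0.5}])

```text
time_s: 9.5
tcp_pos: [552.6, 90.9, 82.6]
tool_rot: [-0.043, 0.999, 0.0, 0.0]
contact_force: [-0.1, 0.8, -0.0]
gripper_width: 55.6
gripper_force: 15.0
```

```bash
python3 - <<'E'
from h import *
to(552.8,91,81,95);print(ctrl.state()['moment'])
E
```

```text
t 9.5 p [552.6  90.9  82.6] yawY 94.95 tilt [0.0004 0.    ] F [-0.1  0.8 -0. ] w 55.6 15.0
dr z(first) -0.05
travel cm after turn [-0.02  0.01  0.16]
[-0.02536445  0.01510677  0.01069575]
```

jog_arm(commands=[{"travel": [0, 0, 0.05], "dr": [0, 0, 0], "fingers": 0.5}, {"travel": [0, 0, 0.05], "dr": [0, 0, 0], "fingers": 0.5}, {"travel": [0, 0, 0.03], "dr": [0, 0, 0], "fingers": 0.5}, {"travel": [0, 0, 0.03], "dr": [0, 0, 0], "fingers": 0.5}, {"travel": [0, 0, 0], "dr": [0, 0, 0], "fingers": 0.5}, {"travel": [0, 0, 0], "dr": [0, 0, 0], "fingers": 0.5}, {"travel": [0, 0, 0], "dr": [0, 0, 0], "fingers": 0.5}, {"travel": [0, 0, 0], "dr": [0, 0, 0], "fingers": 0.5}, {"travel": [0, 0, 0], "dr": [0, 0, 0], "fingers": 0.5}, {"travel": [0, 0, 0], "dr": [0, 0, 0], "fingers": 0.5}])

```text
time_s: 10.5
tcp_pos: [552.4, 90.9, 80.8]
tool_rot: [-0.043, 0.999, 0.0, -0.0]
contact_force: [0.1, -0.2, -0.1]
gripper_width: 55.9
gripper_force: 15.0
```

jog_arm(commands=[{"travel": [0, 0, 0.03], "dr": [0, 0, 0], "fingers": 0.5}, {"travel": [0, 0, 0], "dr": [0, 0, 0], "fingers": 0.65}, {"travel": [0, 0, 0], "dr": [0, 0, 0], "fingers": 0.72}, {"travel": [0, 0, 0], "dr": [0, 0, 0], "fingers": 0.72}, {"travel": [0, 0, 0], "dr": [0, 0, 0], "fingers": 0.72}, {"travel": [0, 0, -0.2], "dr": [0, 0, 0], "fingers": 0.72}, {"travel": [0, 0, -1], "dr": [0, 0, 0], "fingers": 0.72}, {"travel": [0, 0, -2], "dr": [0, 0, 0], "fingers": 0.72}, {"travel": [0, 0, -3], "dr": [0, 0, 0], "fingers": 0.72}, {"travel": [0, 0, -4], "dr": [0, 0, 0], "fingers": 0.8}])

```text
time_s: 11.5
tcp_pos: [551.5, 90.8, 183.3]
tool_rot: [-0.043, 0.999, -0.0, -0.001]
contact_force: [0.9, 0.0, -0.5]
gripper_width: 70.8
gripper_force: 0.0
```

```bash
python3 - <<'E'
from h import *
to(473,350.5,240,90)
E
```

```text
t 11.5 p [551.5  90.8 183.3] yawY 94.95 tilt [-0.0022 -0.0001] F [ 0.9  0.  -0.5] w 70.8 0.0
dr z(first) 4.95
travel cm after turn [ 7.85 25.97 -5.67]
```

jog_arm(commands=[{"travel": [0, 0, -3], "dr": [0, 0, 2.5], "fingers": 1}, {"travel": [0.5, 2, -2.7], "dr": [0, 0, 2.4], "fingers": 1}, {"travel": [1, 3.4, 0], "dr": [0, 0, 0], "fingers": 1}, {"travel": [1, 3.5, 0], "dr": [0, 0, 0], "fingers": 1}, {"travel": [1, 3.5, 0], "dr": [0, 0, 0], "fingers": 1}, {"travel": [1, 3.5, 0], "dr": [0, 0, 0], "fingers": 1}, {"travel": [1, 3.5, 0], "dr": [0, 0, 0], "fingers": 1}, {"travel": [1, 3.2, 0], "dr": [0, 0, 0], "fingers": 1}, {"travel": [0.8, 2.2, 0], "dr": [0, 0, 0], "fingers": 1}, {"travel": [0.5, 1.2, 0], "dr": [0, 0, 0], "fingers": 1}])

```text
time_s: 12.5
tcp_pos: [472.6, 352.2, 240.2]
tool_rot: [-0.001, 1.0, 0.0, 0.0]
contact_force: [-0.3, 0.8, -0.3]
gripper_width: 90.8
gripper_force: 0.0
```

```bash
python3 - <<'E'
from h import *
to(473,350.5,168,90)
t=snap('top','t3.png');s=snap('scene','s3.png')
def c(im,u,v,w,h,k):
    a=cv2.resize(im[v:v+h,u:u+w],None,fx=k,fy=k,interpolation=cv2.INTER_NEAREST).astype(float)
    return np.clip((a/255)**.7*255,0,255).astype(np.uint8)
t3=cv2.imread('pics/t3.png');s3=cv2.imread('pics/s3.png')
A=np.hstack([c(t3,215,190,40,30,10),c(s3,215,165,40,30,10)])
B=np.hstack([c(t3,135,210,50,37,8),c(s3,155,105,50,37,8)])
cv2.imwrite('pics/c5.png',np.vstack([A,B]))
E
```

```text
t 12.5 p [472.6 352.2 240.2] yawY 90.13 tilt [0.0004 0.0005] F [-0.3  0.8 -0.3] w 90.8 0.0
dr z(first) 0.13
travel cm after turn [-0.04 -0.17  7.22]
```

View pics/c5.png

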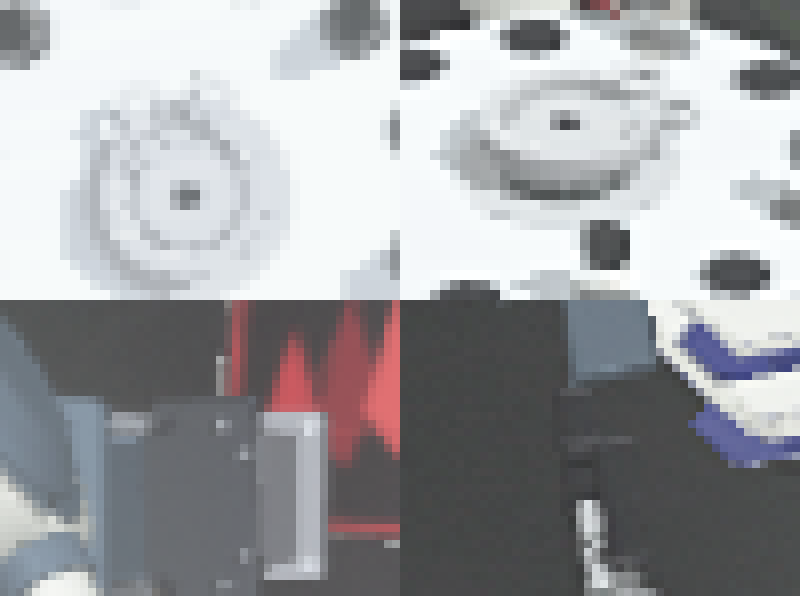

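The ring lies round the boss, whose hole is at top px (233.7,209.5). The lugs lie up and to the left but are faint, so I need a contrast-stretched close-up.

```bash
python3 - <<'E'
from h import *
t=snap('top');s=snap('scene')
def c(s,u,v,w,h,k):
    g=cv2.cvtColor(s['frame'],cv2.COLOR_RGB2GRAY)[v:v+h,u:u+w].astype(float)
    a=np.clip((g-140)/(255-140),0,1)**2*255
    a=cv2.resize(a,None,fx=k,fy=k,interpolation=cv2.INTER_CUBIC)
    return np.clip(a,0,255).astype(np.uint8)
cv2.imwrite('pics/c6.png',np.hstack([c(t,219,194,28,28,14),c(s,222,166,28,28,14)]))
for x,y,z in((584,105,83.5),(586,82,83.5),(555.4,91,83.5),(551.5,90,80.5)):
    print((np.array(proj(t,[x,y,z]))-[219,194])*14,(np.array(proj(s,[x,y,z]))-[222,166])*14+[392,0])
E
```

```text
[137.57745505  80.9386773 ] [613.54546941  81.31645837]
[231.49935234  70.22421805] [662.80257115 125.99518466]
[197.37470199 196.33287688] [522.69820746 137.8054861 ]
[202.6016296 212.7975491] [508.91283591 155.13475269]
```

View pics/c6.png

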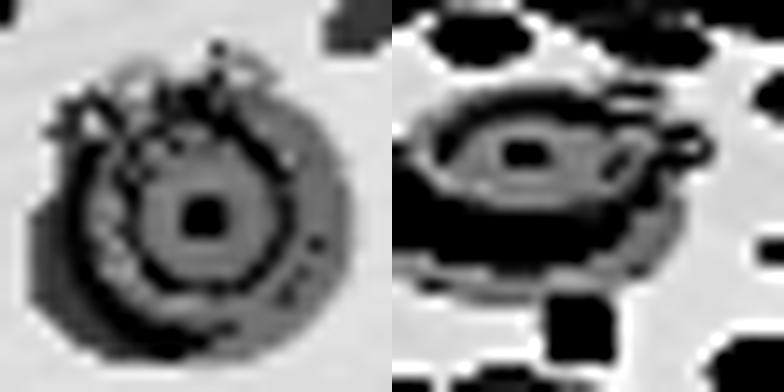

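In the top view the lugs are at (137,80) and (240,73) against predictions of (137,81) and (231,70), so the eye midpoint is near (584,93.5) with yaw 95°. Boss hole at (203,217). Next I'll check the pliers' x in the scene image.

```bash
python3 - <<'E'
from h import *
s=snap('scene');t=snap('top')
for n,dy,z in(('guard+',36.5,135),('guard-',-36.5,135),('grip-',-33,163),('grip+',33,163),('top-',-30,191),('top+',30,191),('pivot',0,93),('pivotup',0,105)):
    print(n,np.round(proj(s,[473,350.5+dy,z]),1))
g=cv2.cvtColor(s['frame'],cv2.COLOR_RGB2GRAY)
print(g[112:146,170:192])
E
```

```text
guard+ [176.4 129.5]
guard- [182.8 137.8]
grip- [181.7 129.9]
grip+ [175.9 122.6]
top- [180.7 121.9]
top+ [175.3 115.4]
pivot [180.6 144.4]
pivotup [180.3 141.4]
[[ 42  43  41  41  42  42  48  88  91  90  90  90  90  90  91  90  90  65
  119 222 217 139]
 [ 41  41  41  42  42  41  48  83  90  90  91  91  92  95  88  80  74  56
   37 107 221 228]
 [ 42  42  42  42  43  41  44  88 100  91  75  62  61  63  66  61  54  52
   42  36  80 218]
 [ 42  41  43  42  41  42  47  56  57  52  49  48  46  42  42  44  43  43
   43  42  36 115]
 [ 41  42  43  44  41  54  56  54  54  40  41  43  43  42  41  43  43  44
   44  45  41  37]
 [ 41  41  43  42  36  41  39  40  41  42  43  43  43  42  42  42  42  44
   45  43  44  40]
 [ 42  40  41  42  39  39  42  42  42  44  43  42  43  43  44  43  44  43
   44  45  44  44]
 [ 42  41  42  40  37  41  41  41  42  43  42  44  44  44  44  44  44  43
   43  45  45  44]
 [ 41  42  41  41  38  39  41  40  41  42  42  42  42  43  44  43  44  43
   45  45  43  61]
 [ 41  41  41  42  39  40  41  40  40  44  42  41  43  43  44  43  45  43
   43  45  43  42]
 [ 42  4
[... 1524 characters left out ...]
6  55  40  60  48  40  41  44
   43  43  43  45]
 [ 42  42  42  41  41  40  40  35  84 196 190 127 105 106  96  53  41  42
   44  43  44  44]
 [ 42  42  42  42  41  42  40  36 114 197 218 137 101 101  89  47  36  40
   42  44  43  43]
 [ 42  41  40  41  41  41  39  37  89 105  98 105 136 146 124 127 101  53
   41  43  44  44]
 [ 42  42  38  36  37  33  35  48  58  59  61 100 136 141 147 160 166 100
   45  39  42  42]
 [ 41  38  50  94 100  89 105 109  94 101  84 102 131 138 157 180 164 166
   87  40  42  44]
 [ 39  61 106 110 107 163 123 109 111  96  82 109 157 185 149 105 153 172
  146  69  38  42]
 [ 40  56  96  85  99 103  87  78  69  92  73 124 201 193 180 105 113 110
  170 120  54  39]]
```

jog_arm(commands=[{"travel": [0, -0.1, 2], "dr": [0, 0, 0], "fingers": 1}, {"travel": [0, -0.1, 2.5], "dr": [0, 0, 0], "fingers": 1}, {"travel": [0, 0, 2], "dr": [0, 0, 0], "fingers": 1}, {"travel": [0, 0, 1.2], "dr": [0, 0, 0], "fingers": 1}, {"travel": [0, 0, 0.5], "dr": [0, 0, 0], "fingers": 1}, {"travel": [0, 0, 0], "dr": [0, 0, 0], "fingers": 0.85}, {"travel": [0, 0, 0], "dr": [0, 0, 0], "fingers": 0.75}, {"travel": [0, 0, 0], "dr": [0, 0, 0], "fingers": 0.71}, {"travel": [0, 0, 0], "dr": [0, 0, 0], "fingers": 0.71}, {"travel": [0, 0, 0], "dr": [0, 0, 0], "fingers": 0.71}], newtons=50)

```text
time_s: 13.8
tcp_pos: [473.9, 349.2, 158.3]
tool_rot: [-0.0, 1.0, 0.001, 0.001]
contact_force: [-0.3, 4.1, 4.2]
gripper_width: 64.9
gripper_force: 12.2
```

```bash
python3 - <<'E'
from h import *
to(473,350.5,158,90);print(ctrl.state()['moment'])
E
```

```text
t 13.8 p [473.9 349.2 158.3] yawY 90.05 tilt [0.0015 0.0014] F [-0.3  4.1  4.2] w 64.9 12.2
dr z(first) 0.05
travel cm after turn [0.09 0.13 0.03]
[ 0.80942249  0.05910712 -0.02543709]
```

jog_arm(commands=[{"travel": [0, 0.1, 0], "dr": [0, 0, 0], "fingers": 0.71}, {"travel": [0, 0, 0], "dr": [0, 0, 0], "fingers": 0.71}, {"travel": [0, 0, 0], "dr": [0, 0, 0], "fingers": 0.71}, {"travel": [0, 0, 0], "dr": [0, 0, 0], "fingers": 0.71}, {"travel": [0, 0, 0], "dr": [0, 0, 0], "fingers": 0.71}, {"travel": [0, 0, 0], "dr": [0, 0, 0], "fingers": 0.71}, {"travel": [0, 0, 0], "dr": [0, 0, 0], "fingers": 0.71}, {"travel": [0, 0, -0.2], "dr": [0, 0, 0], "fingers": 0.71}, {"travel": [0, 0, -0.4], "dr": [0, 0, 0], "fingers": 0.71}, {"travel": [0, 0, -0.4], "dr": [0, 0, 0], "fingers": 0.71}])

```text
time_s: 14.8
tcp_pos: [473.1, 349.3, 167.5]
tool_rot: [-0.0, 1.0, -0.0, -0.0]
contact_force: [0.5, 0.7, -1.3]
gripper_width: 65.0
gripper_force: 11.0
```

```bash
python3 - <<'E'
from h import *
to(473,350.5,158,90);print(ctrl.state()['moment'])
E
```

```text
t 14.8 p [473.1 349.3 167.5] yawY 90.05 tilt [-0.0008 -0.0006] F [ 0.5  0.7 -1.3] w 65.0 11.0
dr z(first) 0.05
travel cm after turn [0.01 0.12 0.95]
[0.02723945 0.01783482 0.0275238 ]
```

jog_arm(commands=[{"travel": [0, 0, -1], "dr": [0, 0, 0], "fingers": 0.71}, {"travel": [0, 0, -1.8], "dr": [0, 0, 0], "fingers": 0.71}, {"travel": [0, 0, -2.2], "dr": [0, 0, 0], "fingers": 0.71}, {"travel": [0, 0, -2.2], "dr": [0, 0, 0], "fingers": 0.71}, {"travel": [0, 0, -1.8], "dr": [0, 0, 0], "fingers": 0.71}, {"travel": [0, 0, -0.8], "dr": [0, 0, 0], "fingers": 0.71}, {"travel": [-0.4, -0.8, 0], "dr": [0, 0, -1], "fingers": 0.71}, {"travel": [-0.8, -1.6, 0], "dr": [0, 0, -2], "fingers": 0.71}, {"travel": [-1, -2.4, 0], "dr": [0, 0, -1.9], "fingers": 0.71}, {"travel": [-1, -2.8, 0], "dr": [0, 0, 0], "fingers": 0.71}])

```text
time_s: 15.8
tcp_pos: [509.2, 274.8, 265.3]
tool_rot: [-0.044, 0.999, -0.0, -0.0]
contact_force: [-0.2, -0.2, -1.0]
gripper_width: 65.0
gripper_force: 11.0
```

```bash
python3 - <<'E'
from h import *
to(584.2,93.5,250,95)
E
```

```text
t 15.8 p [509.2 274.8 265.3] yawY 95.08 tilt [-0.0005 -0.0002] F [-0.2 -0.2 -1. ] w 65.0 11.0
dr z(first) 0.08
travel cm after turn [ -5.89 -18.71   1.53]
```

jog_arm(commands=[{"travel": [-0.9, -2.8, 0], "dr": [0, 0, 0], "fingers": 0.71}, {"travel": [-0.9, -2.9, 0], "dr": [0, 0, 0], "fingers": 0.71}, {"travel": [-0.9, -2.9, 0], "dr": [0, 0, 0], "fingers": 0.71}, {"travel": [-0.9, -2.9, 0], "dr": [0, 0, 0], "fingers": 0.71}, {"travel": [-0.8, -2.6, 0], "dr": [0, 0, 0], "fingers": 0.71}, {"travel": [-0.6, -2.1, 0], "dr": [0, 0, 0], "fingers": 0.71}, {"travel": [-0.5, -1.5, 0.3], "dr": [0, 0, 0], "fingers": 0.71}, {"travel": [-0.3, -0.8, 0.6], "dr": [0, 0, 0], "fingers": 0.71}, {"travel": [0, 0, 0.6], "dr": [0, 0, 0], "fingers": 0.71}, {"travel": [0, 0, 0], "dr": [0, 0, 0], "fingers": 0.71}])

```text
time_s: 16.8
tcp_pos: [582.2, 96.6, 249.2]
tool_rot: [-0.043, 0.999, 0.0, -0.001]
contact_force: [-0.9, 0.8, -2.1]
gripper_width: 64.6
gripper_force: 10.7
```

```bash
python3 - <<'E'
from h import *
to(584.2,93.5,229,95)
t=snap('top');s=snap('scene')
def c(s,u,v,w,h,k,lo=0):
    g=s['frame'][v:v+h,u:u+w,::-1].astype(float)
    a=np.clip((g-lo)/(255-lo),0,1)*255
    return np.clip(cv2.resize(a,None,fx=k,fy=k,interpolation=cv2.INTER_CUBIC),0,255).astype(np.uint8)
cv2.imwrite('pics/c7.png',np.hstack([c(t,205,180,45,45,8),c(s,217,130,44,56,10)[:360],]) if 0 else np.hstack([c(t,210,185,30,42,12),c(s,222,145,36,42,12)]))
p=ctrl.state()['tcp_pos'];a=np.radians(95);Y=np.array([np.cos(a),np.sin(a),0])
for k in(12.,-12.):
    print((np.array(proj(s,p+k*Y+[0,0,-145]))-[222,145])*12+[360,0],(np.array(proj(t,p+k*Y+[0,0,-145]))-[210,185])*12)
    print(' eye',(np.array(proj(s,np.array([584.2,93.5,83.5])+k*Y))-[222,145])*12+[360,0])
E
```

```text
t 16.8 p [582.2  96.6 249.2] yawY 94.96 tilt [-0.0022  0.0002] F [-0.9  0.8 -2.1] w 64.6 10.7
dr z(first) -0.04
travel cm after turn [-0.17 -0.33  2.02]
[533.960828   246.68035513] [206.93536121 181.02613614]
 eye [546.31157441 321.61857158]
[578.0326588  285.85041665] [291.83066136 171.29599304]
 eye [590.2197247 361.4340879]
```

View pics/c7.png

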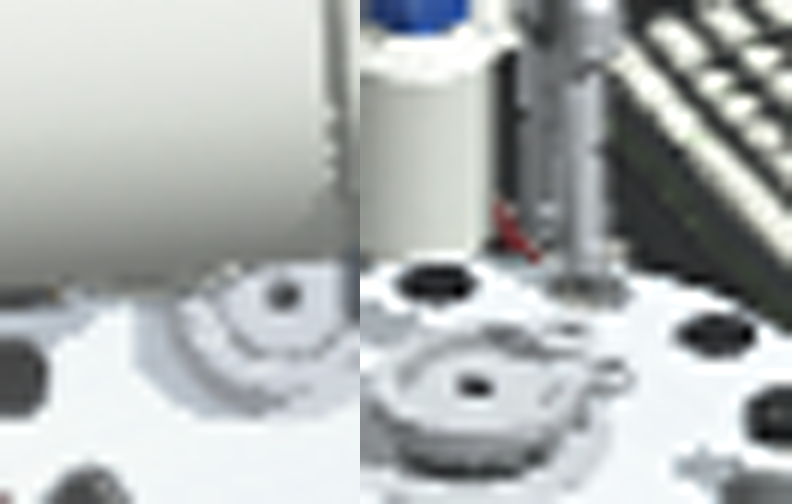

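The scene view shows the pliers' tips just above and behind the lugs: tips near (545,240) and (588,290), lugs at (568,337) and (608,378). One picture is left, so from here I use tactile and numeric checks. Lowering to just above the eyes.

jog_arm(commands=[{"travel": [-0.12, -0.2, 0.5], "dr": [0, 0, 0], "fingers": 0.71}, {"travel": [-0.12, -0.18, 0.6], "dr": [0, 0, 0], "fingers": 0.71}, {"travel": [0, 0, 0.4], "dr": [0, 0, 0], "fingers": 0.71}, {"travel": [0, 0, 0.2], "dr": [0, 0, 0], "fingers": 0.71}, {"travel": [0, 0, 0], "dr": [0, 0, 0], "fingers": 0.71}, {"travel": [0, 0, 0], "dr": [0, 0, 0], "fingers": 0.71}, {"travel": [0, 0, 0], "dr": [0, 0, 0], "fingers": 0.71}, {"travel": [0, 0, 0], "dr": [0, 0, 0], "fingers": 0.71}, {"travel": [0, 0, 0], "dr": [0, 0, 0], "fingers": 0.71}, {"travel": [0, 0, 0], "dr": [0, 0, 0], "fingers": 0.71}])

```text
time_s: 17.9
tcp_pos: [585.8, 92.4, 233.6]
tool_rot: [-0.043, 0.999, -0.0, 0.0]
contact_force: [1.0, -0.2, -1.4]
gripper_width: 64.6
gripper_force: 10.7
```

```bash
python3 - <<'E'
from h import *
to(585,93,223,95)
s=snap('scene','s4.png')
g=lambda f:cv2.cvtColor(cv2.imread('pics/'+f),cv2.COLOR_BGR2GRAY).astype(int)
a,b,c=g('scene0.png'),g('s3.png'),g('s4.png')
p=ctrl.state()['tcp_pos'];an=np.radians(95);Y=np.array([np.cos(an),np.sin(an),0])
for k in(12.,-12.): print('tip',np.round(proj(s,p+k*Y+[0,0,-145]),1),'shoulder',np.round(proj(s,p+k*Y+[0,0,-139.4]),1))
for k in(11.5,-11.5): print('eye',np.round(proj(s,np.array([584.2,93.5,83.5])+k*Y),1))
np.set_printoptions(linewidth=200)
print('cols 232..248, rows 164..180');print('ring-only b');print(b[164:180,230:250]);print('now c');print(c[160:180,230:250])
E
```

```text
t 17.9 p [585.8  92.4 233.6] yawY 94.95 tilt [ 0.0002 -0.    ] F [ 1.  -0.2 -1.4] w 64.6 10.7
dr z(first) -0.05
travel cm after turn [0.07 0.07 1.06]
tip [238.1 170.5] shoulder [238.1 169. ]
tip [241.8 173.8] shoulder [241.7 172.3]
eye [237.6 171.9]
eye [241.1 175. ]
cols 232..248, rows 164..180
ring-only b
[[218 222 166  81  69  95  60  48  44  46  47  45  46  52  50  51  53  51  51  50]
 [218 223 103  36  54  70 127  68  99 107  90  88 161 174  89  49  52  53  52  46]
 [246 195 159 114 103 105  76 159 157 181 165 164 165 167  82  43  47  50  52  52]
 [ 87 243 255 204 178 182 181 175 167 155 163 198 196 231 136  90  50  39  43  47]
 [ 41 111 244 251 253 201 176 144  94  92 106 117 122 128 227 255 231 220 127  49]
 [ 31 179 247 247 246 248 254 171 115 116 108 106 117 124 172 247 252 252 254 255]
 [231 250 248 246 246 246 248 249 220 184 184 152 167 151 227 247 247 249 252 254]
 [248 246 244 242 247 249 234 236 222 231 228 238 252 251 247 246 245 249 245 185]
 [208 202 201 218 201 227 226 188 169 116 161 223 248 249 247 245 245 246 138  50]
 [157 152 147 137 128 141 137 210 235 231 22
[... 1504 characters left out ...]
35 149 173 243 246 246 249 246 185]
 [208 202 203 145 128 167 146 160 172 122 170 140 163 217 247 246 245 246 139  50]
 [157 152 147 139 112 114 116 143 174 142 212 191  94 195 247 247 247 231 149  62]
 [194 205 204 194 153 119 104 108 105  98 146 207 231 235 242 247 248 249 249 208]
 [226 228 229 225 222 223 215 176 224 232 213 179 136 130 229 245 247 248 249 251]
 [150 126 168 217 221 219 219 220 211 216 223 191 198 229 185 240 245 245 247 247]
 [117  39  62 202 220 221 222 197 177 212 177 140 148 167 207 244 246 244 244 246]
 [222 225 223 220 218 220 217 176 211 201 162 205 204 247 248 246 246 245 245 244]
 [218 219 219 218 218 219 220 221 201 175 145 205 233 247 248 245 245 245 245 245]]
```

The near tip and near lug both match predictions to about 0.3 px, so only a shift of (-1.5,+1.0) mm is needed. Inserting gently.

jog_arm(commands=[{"travel": [0.14, 0.11, 0], "dr": [0, 0, 0], "fingers": 0.71}, {"travel": [0, 0, 0.1], "dr": [0, 0, 0], "fingers": 0.71}, {"travel": [0, 0, 0.1], "dr": [0, 0, 0], "fingers": 0.71}, {"travel": [0, 0, 0.1], "dr": [0, 0, 0], "fingers": 0.71}, {"travel": [0, 0, 0.1], "dr": [0, 0, 0], "fingers": 0.71}, {"travel": [0, 0, 0.1], "dr": [0, 0, 0], "fingers": 0.71}, {"travel": [0, 0, 0.1], "dr": [0, 0, 0], "fingers": 0.71}, {"travel": [0, 0, 0], "dr": [0, 0, 0], "fingers": 0.71}, {"travel": [0, 0, 0], "dr": [0, 0, 0], "fingers": 0.71}, {"travel": [0, 0, 0], "dr": [0, 0, 0], "fingers": 0.71}])

```text
time_s: 18.95
tcp_pos: [584.3, 93.4, 227.6]
tool_rot: [-0.043, 0.999, -0.0, 0.0]
contact_force: [0.1, -0.7, -1.4]
gripper_width: 64.8
gripper_force: 10.7
```

```bash
python3 - <<'E'
from h import *
to(584.3,93.4,223,95);print(ctrl.state()['moment'])
E
```

```text
t 18.95 p [584.3  93.4 227.6] yawY 94.95 tilt [ 0.0001 -0.    ] F [ 0.1 -0.7 -1.4] w 64.8 10.7
dr z(first) -0.05
travel cm after turn [0.   0.   0.46]
[ 0.008678   -0.04888164 -0.0484488 ]
```

jog_arm(commands=[{"travel": [0, 0, 0.05], "dr": [0, 0, 0], "fingers": 0.71}, {"travel": [0, 0, 0.05], "dr": [0, 0, 0], "fingers": 0.71}, {"travel": [0, 0, 0.05], "dr": [0, 0, 0], "fingers": 0.71}, {"travel": [0, 0, 0.05], "dr": [0, 0, 0], "fingers": 0.71}, {"travel": [0, 0, 0.05], "dr": [0, 0, 0], "fingers": 0.71}, {"travel": [0, 0, 0], "dr": [0, 0, 0], "fingers": 0.71}, {"travel": [0, 0, 0], "dr": [0, 0, 0], "fingers": 0.71}, {"travel": [0, 0, 0], "dr": [0, 0, 0], "fingers": 0.71}, {"travel": [0, 0, 0], "dr": [0, 0, 0], "fingers": 0.71}, {"travel": [0, 0, 0], "dr": [0, 0, 0], "fingers": 0.71}])

```text
time_s: 19.95
tcp_pos: [584.3, 93.4, 225.0]
tool_rot: [-0.043, 0.999, -0.0, -0.0]
contact_force: [0.4, 0.3, -1.6]
gripper_width: 64.8
gripper_force: 10.7
```

```bash
python3 - <<'E'
from h import *
to(584.3,93.4,223,95);print(ctrl.state()['moment'])
s=snap('scene','s5.png')
c=cv2.cvtColor(cv2.imread('pics/s5.png'),cv2.COLOR_BGR2GRAY).astype(int)
np.set_printoptions(linewidth=200)
print(c[168:186,226:248]);b=cv2.cvtColor(cv2.imread('pics/s3.png'),cv2.COLOR_BGR2GRAY).astype(int);print(b[178:186,226:248])
E
```

```text
t 19.95 p [584.3  93.4 225. ] yawY 94.95 tilt [-0. -0.] F [ 0.4  0.3 -1.6] w 64.8 10.7
dr z(first) -0.05
travel cm after turn [-0.   0.   0.2]
[ 0.03545121  0.00904254 -0.02507654]
[[ 41  47  49  48  39 111 244 251 254 203 147 115 101 141 114 168 176 151 228 255 231 220]
 [ 45  41  43  41  30 178 247 247 247 252 194 131 104 145 115 167 176 153 174 247 252 252]
 [196 188 136 191 232 251 250 248 248 251 238 137 103 127 108 164 174 160 228 246 247 249]
 [176 254 255 254 241 235 234 233 251 254 229 139 167 191 125 160 170 216 246 246 245 249]
 [190 197 213 219 208 203 203 145 130 168 152  86  87 109 106 158 179 188 244 246 245 246]
 [216 199 193 167 157 152 147 111 104 115 118 146 178 148 147 131 163 210 247 247 247 231]
 [200 171 164 189 194 204 204 195 154 120 104 110 106 102 129 144 167 220 241 247 248 249]
 [168 188 216 223 225 229 229 226 222 224 181 165 225 235 150  80  69 124 229 246 247 248]
 [170 215 222 222 148 125 168 216 222 219 220 221 211 216 227 183 198 231 186 241 245 245]
 [209 218 218 223 117  39  62 201 221 221 222 197 177 212 177 141 149 167 206 244 246 244]
 [220 218
[... 748 characters left out ...]
4 220 217 220 217 175 210 202 162 204 204 247 248 246 246 245]
 [224 220 232 222 218 219 219 218 218 220 220 221 201 176 146 205 233 247 248 245 245 245]
 [133 188 198 217 221 222 220 220 209 195 193 173 172 156 134 203 212 243 245 246 245 245]
 [112 123 130 135 141 147 151 156 163 169 175 142 149 209 217 214 213 245 246 245 245 246]
 [111 121 126 135 139 144 148 139 137 124  92 114 171 211 217 214 222 246 248 247 246 246]
 [ 64  68  95 100  98 126 102 106 123 103  77 133 209 217 213 211 237 247 247 248 248 249]
 [121  81  55  52  50  65  57  68  72 135 214 220 216 215 212 231 246 247 247 247 248 250]
 [224 226 228 193 184 185 186 220 227 222 218 216 213 190 221 246 248 247 247 247 247 249]]
```

There is no contact at a tip height of 80 mm and the pins' silhouette vanishes into the lug, so the pins are in the eyes. Seating a little deeper, then spreading in stages.

jog_arm(commands=[{"travel": [0, 0, 0.05], "dr": [0, 0, 0], "fingers": 0.71}, {"travel": [0, 0, 0.05], "dr": [0, 0, 0], "fingers": 0.71}, {"travel": [0, 0, 0.05], "dr": [0, 0, 0], "fingers": 0.69}, {"travel": [0, 0, 0], "dr": [0, 0, 0], "fingers": 0.67}, {"travel": [0, 0, 0], "dr": [0, 0, 0], "fingers": 0.65}, {"travel": [0, 0, 0], "dr": [0, 0, 0], "fingers": 0.63}, {"travel": [0, 0, 0], "dr": [0, 0, 0], "fingers": 0.61}, {"travel": [0, 0, 0], "dr": [0, 0, 0], "fingers": 0.6}, {"travel": [0, 0, 0], "dr": [0, 0, 0], "fingers": 0.6}, {"travel": [0, 0, 0], "dr": [0, 0, 0], "fingers": 0.6}])

```text
time_s: 21.0
tcp_pos: [584.3, 93.4, 223.6]
tool_rot: [-0.043, 0.999, 0.0, 0.0]
contact_force: [0.1, 0.8, -0.5]
gripper_width: 54.7
gripper_force: 20.9
```

```bash
python3 - <<'E'
from h import *
to(584.3,93.4,223,95);print(ctrl.state()['moment'])
E
```

```text
t 21.0 p [584.3  93.4 223.6] yawY 94.95 tilt [0.0001 0.    ] F [ 0.1  0.8 -0.5] w 54.7 20.9
dr z(first) -0.05
travel cm after turn [0.   0.   0.06]
[ 0.32851582 -0.02555021  0.00734653]
```

jog_arm(commands=[{"travel": [0, 0, 0], "dr": [0, 0, 0], "fingers": 0.57}, {"travel": [0, 0, 0], "dr": [0, 0, 0], "fingers": 0.54}, {"travel": [0, 0, 0], "dr": [0, 0, 0], "fingers": 0.51}, {"travel": [0, 0, 0], "dr": [0, 0, 0], "fingers": 0.49}, {"travel": [0, 0, 0], "dr": [0, 0, 0], "fingers": 0.47}, {"travel": [0, 0, 0], "dr": [0, 0, 0], "fingers": 0.45}, {"travel": [0, 0, 0], "dr": [0, 0, 0], "fingers": 0.45}, {"travel": [0, 0, 0], "dr": [0, 0, 0], "fingers": 0.45}, {"travel": [0, 0, 0], "dr": [0, 0, 0], "fingers": 0.45}, {"travel": [0, 0, 0], "dr": [0, 0, 0], "fingers": 0.45}])

```text
time_s: 22.0
tcp_pos: [584.3, 93.4, 223.5]
tool_rot: [-0.043, 0.999, 0.0, 0.0]
contact_force: [0.1, 0.1, -0.9]
gripper_width: 41.1
gripper_force: 26.4
```

```bash
python3 - <<'E'
from h import *
to(584.3,93.4,223,95);print(ctrl.state()['moment'])
E
```

```text
t 22.0 p [584.3  93.4 223.5] yawY 94.95 tilt [0. 0.] F [ 0.1  0.1 -0.9] w 41.1 26.4
dr z(first) -0.05
travel cm after turn [-0.    0.    0.05]
[ 0.03941003 -0.02479691 -0.00834721]
```

jog_arm(commands=[{"travel": [0, 0, 0], "dr": [0, 0, 0], "fingers": 0.43}, {"travel": [0, 0, 0], "dr": [0, 0, 0], "fingers": 0.41}, {"travel": [0, 0, 0], "dr": [0, 0, 0], "fingers": 0.39}, {"travel": [0, 0, 0], "dr": [0, 0, 0], "fingers": 0.37}, {"travel": [0, 0, 0], "dr": [0, 0, 0], "fingers": 0.365}, {"travel": [0, 0, 0], "dr": [0, 0, 0], "fingers": 0.36}, {"travel": [0, 0, 0], "dr": [0, 0, 0], "fingers": 0.36}, {"travel": [0, 0, 0], "dr": [0, 0, 0], "fingers": 0.36}, {"travel": [0, 0, 0], "dr": [0, 0, 0], "fingers": 0.36}, {"travel": [0, 0, 0], "dr": [0, 0, 0], "fingers": 0.36}])

```text
time_s: 23.0
tcp_pos: [584.3, 93.4, 223.5]
tool_rot: [-0.043, 0.999, -0.0, -0.0]
contact_force: [1.3, -1.1, -1.3]
gripper_width: 37.5
gripper_force: 48.8
```

```bash
python3 - <<'E'
from h import *
to(576.6,92.9,223,95);print(ctrl.state()['moment'])
s=snap('scene','s6.png');t=snap('top','t6.png')
def c(s,u,v,w,h,k): return cv2.resize(s['frame'][v:v+h,u:u+w,::-1],None,fx=k,fy=k,interpolation=cv2.INTER_CUBIC)
cv2.imwrite('pics/c8.png',np.hstack([c(t,215,190,28,40,14),c(s,218,155,29,40,14)]))
E
```

```text
t 23.0 p [584.3  93.4 223.5] yawY 94.95 tilt [-0. -0.] F [ 1.3 -1.1 -1.3] w 37.5 48.8
dr z(first) -0.05
travel cm after turn [0.77 0.02 0.05]
[-0.10774085 -0.06762677  0.04935703]
```

View pics/c8.png

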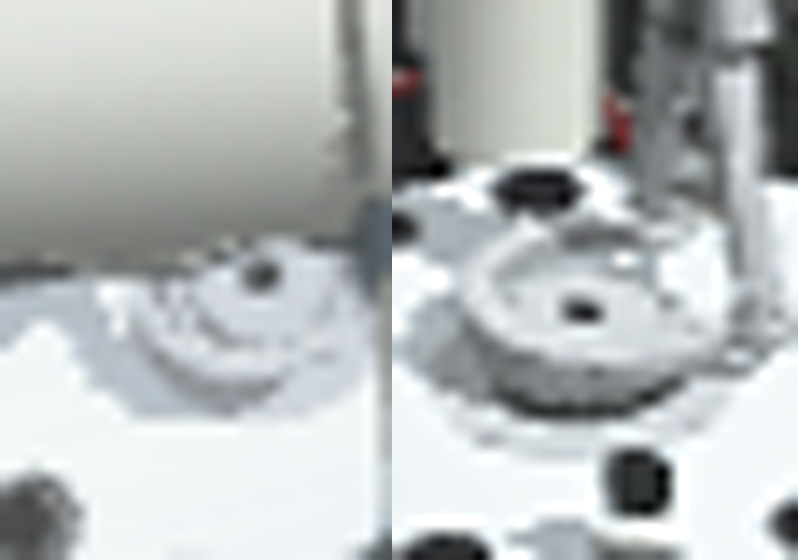

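The ring is spread wide with both pins in their lugs, near (690,215) and (750,335) in the scene crop. Boss hole at (580,312). Sliding it concentric with the spindle.

jog_arm(commands=[{"travel": [0.1, 0, 0], "dr": [0, 0, 0], "fingers": 0.36}, {"travel": [0.1, 0, 0], "dr": [0, 0, 0], "fingers": 0.36}, {"travel": [0.1, 0, 0], "dr": [0, 0, 0], "fingers": 0.36}, {"travel": [0.1, 0, 0], "dr": [0, 0, 0], "fingers": 0.36}, {"travel": [0.1, 0, 0], "dr": [0, 0, 0], "fingers": 0.36}, {"travel": [0.1, 0.02, 0], "dr": [0, 0, 0], "fingers": 0.36}, {"travel": [0.1, 0, 0], "dr": [0, 0, 0], "fingers": 0.36}, {"travel": [0.07, 0, 0], "dr": [0, 0, 0], "fingers": 0.36}, {"travel": [0, 0, 0], "dr": [0, 0, 0], "fingers": 0.36}, {"travel": [0, 0, 0], "dr": [0, 0, 0], "fingers": 0.36}])

```text
time_s: 24.1
tcp_pos: [576.6, 92.9, 223.5]
tool_rot: [-0.043, 0.999, -0.0, -0.0]
contact_force: [1.0, -0.4, -0.7]
gripper_width: 37.9
gripper_force: 48.8
```

```bash
python3 - <<'E'
from h import *
to(576.6,92.9,209.5,95);print(ctrl.state()['moment'])
E
```

```text
t 24.1 p [576.6  92.9 223.5] yawY 94.95 tilt [-0. -0.] F [ 1.  -0.4 -0.7] w 37.9 48.8
dr z(first) -0.05
travel cm after turn [-0.  -0.   1.4]
[-0.05735347 -0.27484092  0.03401223]
```

jog_arm(commands=[{"travel": [0, 0, 0.1], "dr": [0, 0, 0], "fingers": 0.36}, {"travel": [0, 0, 0.1], "dr": [0, 0, 0], "fingers": 0.36}, {"travel": [0, 0, 0.1], "dr": [0, 0, 0], "fingers": 0.36}, {"travel": [0, 0, 0.1], "dr": [0, 0, 0], "fingers": 0.36}, {"travel": [0, 0, 0], "dr": [0, 0, 0], "fingers": 0.36}, {"travel": [0, 0, 0], "dr": [0, 0, 0], "fingers": 0.36}, {"travel": [0, 0, 0], "dr": [0, 0, 0], "fingers": 0.36}, {"travel": [0, 0, 0], "dr": [0, 0, 0], "fingers": 0.36}, {"travel": [0, 0, 0], "dr": [0, 0, 0], "fingers": 0.36}, {"travel": [0, 0, 0], "dr": [0, 0, 0], "fingers": 0.36}])

```text
time_s: 25.1
tcp_pos: [576.6, 92.9, 219.5]
tool_rot: [-0.043, 0.999, -0.0, -0.0]
contact_force: [0.8, -0.6, -1.5]
gripper_width: 38.0
gripper_force: 48.6
```

```bash
python3 - <<'E'
from h import *
to(576.6,92.9,209.5,95);print(ctrl.state()['moment'])
s=snap('scene','s7.png')
c=cv2.cvtColor(cv2.imread('pics/s7.png'),cv2.COLOR_BGR2GRAY).astype(int)
b=cv2.cvtColor(cv2.imread('pics/scene0.png'),cv2.COLOR_BGR2GRAY).astype(int)
m=(abs(b-c)>25)[166:192,214:252]
print('\n'.join(''.join('#' if v else '.' for v in r) for r in m))
E
```

```text
t 25.1 p [576.6  92.9 219.5] yawY 94.95 tilt [-0.0001 -0.    ] F [ 0.8 -0.6 -1.5] w 38.0 48.6
dr z(first) -0.05
travel cm after turn [-0.  0.  1.]
[-0.34049975 -0.10034656  0.06052925]
.....................##.##.#..........
...................####.###...........
...................###....###.........
.#####............####....###.........
#....###..........####...#.##.........
.....#######......#####..####.........
....###########....###...####.........
....###################..####.........
.....##################...####........
.......#.###.......####...###.........
.........##..........####.####........
.......####............##.####........
......###...............######........
......#.#.................#####.......
.....####.................#..##.......
.....##.##..............#.####........
.....#######..........##.####.........
......###.##############..............
........################..............
..........############................
.............#####....................
......................................
......................................
......................................
......................................
......................................
```

jog_arm(commands=[{"travel": [0, 0, 0.1], "dr": [0, 0, 0], "fingers": 0.36}, {"travel": [0, 0, 0.15], "dr": [0, 0, 0], "fingers": 0.36}, {"travel": [0, 0, 0.15], "dr": [0, 0, 0], "fingers": 0.36}, {"travel": [0, 0, 0.15], "dr": [0, 0, 0], "fingers": 0.36}, {"travel": [0, 0, 0.1], "dr": [0, 0, 0], "fingers": 0.36}, {"travel": [0, 0, 0.1], "dr": [0, 0, 0], "fingers": 0.36}, {"travel": [0, 0, 0.05], "dr": [0, 0, 0], "fingers": 0.36}, {"travel": [0, 0, 0], "dr": [0, 0, 0], "fingers": 0.36}, {"travel": [0, 0, 0], "dr": [0, 0, 0], "fingers": 0.36}, {"travel": [0, 0, 0], "dr": [0, 0, 0], "fingers": 0.36}])

```text
time_s: 26.15
tcp_pos: [576.6, 92.9, 211.6]
tool_rot: [-0.043, 0.999, 0.0, 0.0]
contact_force: [-0.3, 1.0, -0.8]
gripper_width: 37.7
gripper_force: 48.8
```

```bash
python3 - <<'E'
from h import *
to(576.6,92.9,209.5,95);print(ctrl.state()['moment'])
s=snap('scene','s8.png')
c=cv2.cvtColor(cv2.imread('pics/s8.png'),cv2.COLOR_BGR2GRAY).astype(int)
b=cv2.cvtColor(cv2.imread('pics/scene0.png'),cv2.COLOR_BGR2GRAY).astype(int)
m=(abs(b-c)>25)[166:192,214:252]
print('\n'.join(''.join('#' if v else '.' for v in r) for r in m))
E
```

```text
t 26.15 p [576.6  92.9 211.6] yawY 94.95 tilt [0.0001 0.    ] F [-0.3  1.  -0.8] w 37.7 48.8
dr z(first) -0.05
travel cm after turn [ 0.   -0.    0.21]
[-0.02518029 -0.08049829  0.01925655]
......................#.#.##..........
...................####.#.#...........
..................#####..####.........
.######............####...###.........
#....###..........####..##............
.....######.......####...###..........
....##########....####...###..........
....##################...####.........
......################.#.####.........
.......#####......#####..####.........
.....................#########........
........#.#............######.........
......###...............#.###.........
......#...................####........
.....####................#####........
.....##.#...............####.#........
.....######............##.#..##.......
......###.####......####.#####........
.......##################.............
.........#######...####...............
............########..................
......................................
......................................
......................................
......................................
......................................
```

jog_arm(commands=[{"travel": [0, 0, 0.05], "dr": [0, 0, 0], "fingers": 0.36}, {"travel": [0, 0, 0.05], "dr": [0, 0, 0], "fingers": 0.36}, {"travel": [0, 0, 0.05], "dr": [0, 0, 0], "fingers": 0.36}, {"travel": [0, 0, 0], "dr": [0, 0, 0], "fingers": 0.36}, {"travel": [0, 0, 0], "dr": [0, 0, 0], "fingers": 0.36}, {"travel": [0, 0, 0], "dr": [0, 0, 0], "fingers": 0.36}, {"travel": [0, 0, 0], "dr": [0, 0, 0], "fingers": 0.36}, {"travel": [0, 0, 0], "dr": [0, 0, 0], "fingers": 0.36}, {"travel": [0, 0, 0], "dr": [0, 0, 0], "fingers": 0.36}, {"travel": [0, 0, 0], "dr": [0, 0, 0], "fingers": 0.36}])

```text
time_s: 27.2
tcp_pos: [577.0, 93.0, 210.5]
tool_rot: [-0.043, 0.999, 0.0, 0.001]
contact_force: [-0.8, 0.7, 6.4]
gripper_width: 38.0
gripper_force: 49.5
```

```bash
python3 - <<'E'
from h import *
to(576.6,92.9,209.5,95);print(ctrl.state()['moment'])
E
```

```text
t 27.2 p [577.   93.  210.5] yawY 94.95 tilt [0.0012 0.0002] F [-0.8  0.7  6.4] w 38.0 49.5
dr z(first) -0.05
travel cm after turn [ 0.04 -0.01  0.1 ]
[ 0.21028752 -0.04521829  0.04774122]
```

```bash
python3 - <<'E'
from h import *
s=snap('scene','s9.png')
th=np.linspace(0,2*np.pi,721)
for z in(64,70,77.5,83.5):
    q=np.array([proj(s,[551.2+33.5*np.cos(a),90.7+33.5*np.sin(a),z]) for a in th])
    print(z,'left',q[q[:,0].argmin()].round(1),'bottom',q[q[:,1].argmax()].round(1),'top',q[:,1].min().round(1))
np.set_printoptions(linewidth=220)
for f in('scene0.png','s6.png','s9.png'):print(cv2.cvtColor(cv2.imread('pics/'+f),cv2.COLOR_BGR2GRAY)[170:192,214:236])
E
```

```text
64 left [219.8 181.8] bottom [229.8 187.1] top 176.0
70 left [219.7 180.2] bottom [229.7 185.5] top 174.4
77.5 left [219.6 178.2] bottom [229.6 183.4] top 172.4
83.5 left [219.5 176.5] bottom [229.7 181.8] top 170.8
[[ 91  50  52  49  78 188 247 247 247 247 251 252 191 185 136 189 230 249 247 245 245 245]
 [ 44  49  50  46  37 104 242 247 245 244 246 249 252 254 254 251 250 248 246 243 244 244]
 [ 44  40  39  36 108 230 248 246 245 244 244 245 245 247 248 248 246 244 245 246 245 243]
 [234 184 200 241 254 252 248 245 245 245 244 244 244 245 246 247 248 247 245 246 247 246]
 [252 253 253 251 248 247 246 246 245 244 245 245 246 246 236 235 237 230 225 224 231 240]
 [248 248 248 248 246 246 246 246 246 246 246 248 239 221 215 219 222 224 225 221 215 214]
 [246 246 247 247 246 246 246 246 247 249 245 222 181 211 220 220 148 124 167 215 220 216]
 [248 246 246 246 247 246 247 248 251 242 231 145 203 219 219 222 117  40  62 202 220 220]
 [247 247 246 245 246 246 248 252 188 120 203 193 168 212 219 220 222 225 223 220 218 219]
 [246 247 247 247 246 247 249 224 150 120 169 215 141 143 192 216
[... 4424 characters left out ...]
3 195 118 125 148 191 221 242 233 190 180 178 218 226 223 196]
 [245 245 244 244 244 246 248 252 230 201 131 112 122 150 158 162 164 167 170 160 161 161]
 [244 244 244 245 244 244 246 248 250 235 188 168 163 137 153 161 163 168 186 192 210 225]
 [243 243 244 244 244 244 245 246 247 249 251 253 239 227 216 212 213 214 221 154  72  51]
 [247 244 243 244 244 244 244 244 245 247 247 248 249 249 250 251 251 253 234 109  51  56]
 [244 246 243 243 243 244 244 244 244 245 246 247 246 247 247 247 248 252 231 106  49  52]
 [227 246 244 244 243 243 244 244 244 245 245 246 246 247 247 247 248 250 255 138  50  52]
 [234 246 245 245 244 245 245 246 247 247 246 246 247 248 250 252 252 253 249 168  70  45]]
```

The nose and boss show fully again, with the ring band low round them (front edge at row ≈186.5, which is the carousel face). Relieving the pressure and closing the ring.

jog_arm(commands=[{"travel": [0, 0, -0.06], "dr": [0, 0, 0], "fingers": 0.36}, {"travel": [0, 0, 0], "dr": [0, 0, 0], "fingers": 0.42}, {"travel": [0, 0, 0], "dr": [0, 0, 0], "fingers": 0.46}, {"travel": [0, 0, 0], "dr": [0, 0, 0], "fingers": 0.5}, {"travel": [0, 0, 0], "dr": [0, 0, 0], "fingers": 0.54}, {"travel": [0, 0, 0], "dr": [0, 0, 0], "fingers": 0.58}, {"travel": [0, 0, 0], "dr": [0, 0, 0], "fingers": 0.61}, {"travel": [0, 0, 0], "dr": [0, 0, 0], "fingers": 0.63}, {"travel": [0, 0, 0], "dr": [0, 0, 0], "fingers": 0.63}, {"travel": [0, 0, 0], "dr": [0, 0, 0], "fingers": 0.63}])

```text
time_s: 28.25
tcp_pos: [576.5, 93.1, 210.5]
tool_rot: [-0.043, 0.999, 0.0, -0.0]
contact_force: [1.0, 0.6, -1.7]
gripper_width: 57.6
gripper_force: 16.7
```

```bash
python3 - <<'E'
from h import *
to(576.6,92.9,209.5,95);print(ctrl.state()['moment'])
E
```

```text
t 28.25 p [576.5  93.1 210.5] yawY 94.95 tilt [-0.0003  0.0002] F [ 1.   0.6 -1.7] w 57.6 16.7
dr z(first) -0.05
travel cm after turn [-0.01 -0.02  0.1 ]
[-0.11612382 -0.30949489  0.01093021]
```

jog_arm(commands=[{"travel": [-0.1, 0, 0], "dr": [0, 0, 0], "fingers": 0.64}, {"travel": [-0.1, 0, 0], "dr": [0, 0, 0], "fingers": 0.655}, {"travel": [-0.1, 0, 0], "dr": [0, 0, 0], "fingers": 0.67}, {"travel": [-0.1, 0, 0], "dr": [0, 0, 0], "fingers": 0.68}, {"travel": [-0.05, 0, 0], "dr": [0, 0, 0], "fingers": 0.69}, {"travel": [0, 0, 0], "dr": [0, 0, 0], "fingers": 0.7}, {"travel": [0, 0, 0], "dr": [0, 0, 0], "fingers": 0.71}, {"travel": [0, 0, 0], "dr": [0, 0, 0], "fingers": 0.71}, {"travel": [0, 0, 0], "dr": [0, 0, 0], "fingers": 0.71}, {"travel": [0, 0, 0], "dr": [0, 0, 0], "fingers": 0.71}])

```text
time_s: 29.25
tcp_pos: [581.0, 93.3, 210.6]
tool_rot: [-0.043, 0.999, -0.0, -0.0]
contact_force: [0.7, 0.4, -2.1]
gripper_width: 64.9
gripper_force: 8.7
```

```bash
python3 - <<'E'
from h import *
to(581,93.2,209.5,95);print(ctrl.state()['moment'])
E
```

```text
t 29.25 p [581.   93.3 210.6] yawY 94.95 tilt [-0. -0.] F [ 0.7  0.4 -2.1] w 64.9 8.7
dr z(first) -0.05
travel cm after turn [ 0.01 -0.01  0.11]
[ 0.04183647 -0.01982969 -0.00065278]
```

jog_arm(commands=[{"travel": [0, 0, -0.1], "dr": [0, 0, 0], "fingers": 0.71}, {"travel": [0, 0, -0.1], "dr": [0, 0, 0], "fingers": 0.71}, {"travel": [0, 0, -0.2], "dr": [0, 0, 0], "fingers": 0.71}, {"travel": [0, 0, -0.2], "dr": [0, 0, 0], "fingers": 0.71}, {"travel": [0, 0, -0.2], "dr": [0, 0, 0], "fingers": 0.71}, {"travel": [0, 0, -0.4], "dr": [0, 0, 0], "fingers": 0.71}, {"travel": [0, 0, -0.6], "dr": [0, 0, 0], "fingers": 0.71}, {"travel": [0, 0, -1], "dr": [0, 0, 0], "fingers": 0.71}, {"travel": [0, 0, 0], "dr": [0, 0, 0], "fingers": 0.71}, {"travel": [0, 0, 0], "dr": [0, 0, 0], "fingers": 0.71}])

```text
time_s: 30.25
tcp_pos: [581.3, 93.3, 239.0]
tool_rot: [-0.043, 0.999, -0.0, 0.0]
contact_force: [0.2, -0.7, -0.9]
gripper_width: 64.7
gripper_force: 8.7
```

```bash
python3 - <<'E'
from h import *
to(474,349.3,265,90);print(ctrl.state()['moment'])
s=snap('scene','s10.png')
a=Ro.from_euler('z',5,degrees=True).as_matrix()
print([np.round(proj(s,np.array([551.2,90.7,70])+a@[30,k,0]),1) for k in(12,-12)])
np.set_printoptions(linewidth=220)
c=cv2.cvtColor(cv2.imread('pics/s10.png'),cv2.COLOR_BGR2GRAY);print(c[170:190,216:246])
E
```

```text
t 30.25 p [581.3  93.3 239. ] yawY 94.95 tilt [0.0009 0.    ] F [ 0.2 -0.7 -0.9] w 64.7 8.7
dr z(first) 4.95
travel cm after turn [10.73 25.6  -2.6 ]
[ 0.02600247  0.02694743 -0.09744458]
[array([236.8, 175.6]), array([240.4, 179. ])]
[[ 44  41  56 121 171 176 173 248 255 254 194 187 136 191 231 249 247 245 245 245 247 247 219 164 120 147 170 168 228 246]
 [ 42  40  34  72 166 176 173 173 173 174 253 255 255 254 251 249 246 244 244 245 245 246 249 238 206 140 211 249 248 246]
 [ 40  31  68 146 171 174 174 174 173 173 174 175 174 248 252 249 248 246 245 244 245 245 246 247 251 152 189 245 247 245]
 [202 242 255 254 254 198 168 171 172 173 173 173 172 174 172 168 241 248 249 248 247 246 246 246 247 247 248 247 247 246]
 [253 251 249 249 249 250 250 252 197 169 170 169 190 196 200 206 226 197 198 228 222 233 244 247 246 246 244 244 245 247]
 [248 248 247 246 246 247 248 248 249 253 245 226 219 223 225 227 227 221 217 199 170 147 134 208 243 246 246 245 243 244]
 [247 247 247 246 246 246 247 249 246 224 182 213 221 222 148 127 167 217 221 218 218 220 191 226 226 243 246 246 246 245]
 [24
[... 895 characters left out ...]
128 165 195 220 225 224 223 224 223 211 196 170 163 187 211 213 231 246 247 247 247]
 [244 244 244 245 247 249 226 221 225 146 117 121 128 134 138 144 150 154 160 165 186 213 215 191 221 246 248 247 247 247]
 [245 244 244 245 245 247 249 233 185 187 216 200 197 182 180 182 186 205 223 227 224 222 235 248 249 247 246 247 248 247]
 [244 244 244 244 245 246 247 248 250 251 237 225 214 211 212 214 220 154  73  53  93 210 252 250 248 247 246 246 247 247]
 [243 244 244 244 244 244 245 247 247 247 248 249 249 250 251 253 234 110  52  56  52  42 248 250 248 247 247 247 246 247]
 [243 243 243 244 244 244 245 245 246 247 246 247 247 247 248 251 231 106  49  54  52  36 251 251 247 246 247 248 248 250]]
```

The ring sits low in the groove and its near lug is at (241,179.5), against (240.4,179) predicted for the closed ring. Returning the pliers.

jog_arm(commands=[{"travel": [0, 0, -1.3], "dr": [0, 0, 2], "fingers": 0.71}, {"travel": [0, 0, -1.4], "dr": [0, 0, 2.9], "fingers": 0.71}, {"travel": [0.6, 1.4, 0], "dr": [0, 0, 0], "fingers": 0.71}, {"travel": [1.2, 2.8, 0], "dr": [0, 0, 0], "fingers": 0.71}, {"travel": [1.6, 3.8, 0], "dr": [0, 0, 0], "fingers": 0.71}, {"travel": [1.7, 4, 0], "dr": [0, 0, 0], "fingers": 0.71}, {"travel": [1.7, 4, 0], "dr": [0, 0, 0], "fingers": 0.71}, {"travel": [1.6, 4, 0], "dr": [0, 0, 0], "fingers": 0.71}, {"travel": [1.4, 3.2, 0], "dr": [0, 0, 0], "fingers": 0.71}, {"travel": [0.8, 1.8, 0], "dr": [0, 0, 0], "fingers": 0.71}])

```text
time_s: 31.3
tcp_pos: [472.5, 345.9, 264.8]
tool_rot: [-0.002, 1.0, 0.0, -0.001]
contact_force: [0.8, -0.2, -1.4]
gripper_width: 64.9
gripper_force: 8.7
```

```bash
python3 - <<'E'
from h import *
to(473.3,349.3,240,90)
E
```

```text
t 31.3 p [472.5 345.9 264.8] yawY 90.24 tilt [-0.0012  0.    ] F [ 0.8 -0.2 -1.4] w 64.9 8.7
dr z(first) 0.24
travel cm after turn [-0.08  0.34  2.48]
```

jog_arm(commands=[{"travel": [-0.08, 0.3, 0.5], "dr": [0, 0, 0.2], "fingers": 0.71}, {"travel": [0, 0, 0.8], "dr": [0, 0, 0], "fingers": 0.71}, {"travel": [0, 0, 0.8], "dr": [0, 0, 0], "fingers": 0.71}, {"travel": [0, 0, 0.4], "dr": [0, 0, 0], "fingers": 0.71}, {"travel": [0, 0, 0], "dr": [0, 0, 0], "fingers": 0.71}, {"travel": [0, 0, 0], "dr": [0, 0, 0], "fingers": 0.71}, {"travel": [0, 0, 0], "dr": [0, 0, 0], "fingers": 0.71}, {"travel": [0, 0, 0], "dr": [0, 0, 0], "fingers": 0.71}, {"travel": [0, 0, 0], "dr": [0, 0, 0], "fingers": 0.71}, {"travel": [0, 0, 0], "dr": [0, 0, 0], "fingers": 0.71}])

```text
time_s: 32.3
tcp_pos: [475.7, 346.2, 240.8]
tool_rot: [0.001, 1.0, 0.0, 0.0]
contact_force: [-0.4, -0.7, -2.1]
gripper_width: 64.9
gripper_force: 8.7
```

```bash
python3 - <<'E'
from h import *
to(473.3,349.3,158.3,90)
t=snap('top','t10.png');t0=cv2.cvtColor(cv2.imread('pics/top0.png'),cv2.COLOR_BGR2GRAY).astype(int);t1=cv2.cvtColor(cv2.imread('pics/t10.png'),cv2.COLOR_BGR2GRAY).astype(int)
a=Ro.from_euler('z',5,degrees=True).as_matrix()
print([np.round(proj(t,np.array([551.2,90.7,70])+a@[30,k,0]),1) for k in(12,-12)],np.round(proj(t,[551.2,90.7,70]),1))
np.set_printoptions(linewidth=220)
print(t1[196:220,222:246])
s=snap('scene','s11.png');s0,s1=[cv2.cvtColor(cv2.imread('pics/'+f),cv2.COLOR_BGR2GRAY).astype(int) for f in('scene0.png','s11.png')]
print('\n'.join(''.join('#' if v else '.' for v in r) for r in (abs(s0-s1)>20)[166:192,214:252]))
E
```

```text
t 32.3 p [475.7 346.2 240.8] yawY 89.85 tilt [0.0002 0.0001] F [-0.4 -0.7 -2.1] w 64.9 8.7
dr z(first) -0.15
travel cm after turn [0.24 0.31 8.25]
[array([229.1, 201.2]), array([236. , 200.4])] [233.5 209.4]
[[245 245 245 246 247 247 246 246 246 245 245 246 246 247 247 247 247 247 247 247 211 193 194 194]
 [246 246 246 246 246 245 245 245 245 246 247 247 247 247 247 246 247 246 246 247 214 198 200 200]
 [245 245 245 244 245 246 246 246 247 247 247 246 233 234 229 240 246 246 247 248 248 248 248 249]
 [244 245 246 247 247 247 239 241 245 241 233 228 219 169 136 201 244 248 248 248 248 248 247 248]
 [247 247 247 246 237 223 201 186 211 215 166 164 166 204 168 166 219 245 247 247 247 248 249 248]
 [247 246 246 208 182 172 158 155 169 196 165 168 217 215 214 199 211 224 239 247 248 248 248 248]
 [246 245 245 209 186 217 214 169 187 196 188 169 202 205 214 217 215 215 214 231 246 248 248 248]
 [245 245 246 216 136 201 218 205 215 215 216 215 214 213 212 213 215 216 214 214 238 247 248 248]
 [247 247 247 224 166 150 141 210 217 175 208 204 202 212 212 211 213 216 215 215 224 245 248 247]
 
[... 1798 characters left out ...]
.....................#...............
.......................###............
........................##............
.........................#............
...........................###........
.........................#####........
........#....................##.......
.......#................#.####........
.......#####...........####...........
........#######.....######............
.........###.############.............
...........############...............
..............#####...................
......................................
......................................
......................................
......................................
......................................
```

jog_arm(commands=[{"travel": [0.24, 0.31, 0], "dr": [0, 0, -0.15], "fingers": 0.71}, {"travel": [0, 0, 0], "dr": [0, 0, 0], "fingers": 0.71}, {"travel": [0, 0, 0.4], "dr": [0, 0, 0], "fingers": 0.71}, {"travel": [0, 0, 0.3], "dr": [0, 0, 0], "fingers": 0.71}, {"travel": [0, 0, 0], "dr": [0, 0, 0], "fingers": 0.71}, {"travel": [0, 0, 0], "dr": [0, 0, 0], "fingers": 0.71}, {"travel": [0, 0, 0], "dr": [0, 0, 0], "fingers": 0.71}, {"travel": [0, 0, 0], "dr": [0, 0, 0], "fingers": 0.71}, {"travel": [0, 0, 0], "dr": [0, 0, 0], "fingers": 0.71}, {"travel": [0, 0, 0], "dr": [0, 0, 0], "fingers": 0.71}])

```text
time_s: 33.4
tcp_pos: [473.3, 349.3, 233.6]
tool_rot: [0.0, 1.0, 0.0, 0.0]
contact_force: [-0.3, 0.4, -1.1]
gripper_width: 64.6
gripper_force: 8.7
```

```bash
python3 - <<'E'
from h import *
to(473.3,349.4,158.3,90)
E
```

```text
t 33.4 p [473.3 349.3 233.6] yawY 90.0 tilt [0.0001 0.    ] F [-0.3  0.4 -1.1] w 64.6 8.7
dr z(first) -0.0
travel cm after turn [-0.    0.01  7.53]
```

jog_arm(commands=[{"travel": [0, 0, 0.5], "dr": [0, 0, 0], "fingers": 0.71}, {"travel": [0, 0, 0.6], "dr": [0, 0, 0], "fingers": 0.71}, {"travel": [0, 0, 0.7], "dr": [0, 0, 0], "fingers": 0.71}, {"travel": [0, 0, 0.7], "dr": [0, 0, 0], "fingers": 0.71}, {"travel": [0, 0, 0.7], "dr": [0, 0, 0], "fingers": 0.71}, {"travel": [0, 0, 0.7], "dr": [0, 0, 0], "fingers": 0.71}, {"travel": [0, 0, 0.6], "dr": [0, 0, 0], "fingers": 0.71}, {"travel": [0, 0, 0.5], "dr": [0, 0, 0], "fingers": 0.71}, {"travel": [0, 0, 0], "dr": [0, 0, 0], "fingers": 0.71}, {"travel": [0, 0, 0], "dr": [0, 0, 0], "fingers": 0.71}])

```text
time_s: 34.4
tcp_pos: [473.3, 349.3, 183.7]
tool_rot: [0.0, 1.0, -0.0, 0.0]
contact_force: [-0.4, -0.4, -1.2]
gripper_width: 65.0
gripper_force: 8.7
```

```bash
python3 - <<'E'
from h import *
to(473.3,349.4,158.3,90);print(ctrl.state()['moment'])
E
```

```text
t 34.4 p [473.3 349.3 183.7] yawY 90.0 tilt [ 0. -0.] F [-0.4 -0.4 -1.2] w 65.0 8.7
dr z(first) -0.0
travel cm after turn [0.   0.01 2.54]
[0.02417929 0.06467171 0.05401397]
```

jog_arm(commands=[{"travel": [0, 0, 0.5], "dr": [0, 0, 0], "fingers": 0.71}, {"travel": [0, 0, 0.6], "dr": [0, 0, 0], "fingers": 0.71}, {"travel": [0, 0, 0.5], "dr": [0, 0, 0], "fingers": 0.71}, {"travel": [0, 0, 0.4], "dr": [0, 0, 0], "fingers": 0.71}, {"travel": [0, 0, 0.2], "dr": [0, 0, 0], "fingers": 0.71}, {"travel": [0, 0, 0.1], "dr": [0, 0, 0], "fingers": 0.71}, {"travel": [0, 0, 0.1], "dr": [0, 0, 0], "fingers": 0.71}, {"travel": [0, 0, 0], "dr": [0, 0, 0], "fingers": 0.71}, {"travel": [0, 0, 0], "dr": [0, 0, 0], "fingers": 0.71}, {"travel": [0, 0, 0], "dr": [0, 0, 0], "fingers": 0.71}])

```text
time_s: 35.4
tcp_pos: [473.3, 349.3, 159.8]
tool_rot: [0.0, 1.0, 0.0, 0.0]
contact_force: [0.5, -0.7, -0.8]
gripper_width: 64.8
gripper_force: 8.7
```

```bash
python3 - <<'E'
from h import *
to(473.3,349.4,158.3,90);print(ctrl.state()['moment'])
E
```

```text
t 35.4 p [473.3 349.3 159.8] yawY 90.0 tilt [0.0002 0.0001] F [ 0.5 -0.7 -0.8] w 64.8 8.7
dr z(first) -0.0
travel cm after turn [0.   0.01 0.15]
[ 0.03190686  0.01427538 -0.04032733]
```

jog_arm(commands=[{"travel": [0, 0, 0.05], "dr": [0, 0, 0], "fingers": 0.71}, {"travel": [0, 0, 0.05], "dr": [0, 0, 0], "fingers": 0.71}, {"travel": [0, 0, 0.05], "dr": [0, 0, 0], "fingers": 0.71}, {"travel": [0, 0, 0.05], "dr": [0, 0, 0], "fingers": 0.71}, {"travel": [0, 0, 0], "dr": [0, 0, 0], "fingers": 0.71}, {"travel": [0, 0, 0], "dr": [0, 0, 0], "fingers": 0.71}, {"travel": [0, 0, 0], "dr": [0, 0, 0], "fingers": 0.71}, {"travel": [0, 0, 0], "dr": [0, 0, 0], "fingers": 0.71}, {"travel": [0, 0, 0], "dr": [0, 0, 0], "fingers": 0.71}, {"travel": [0, 0, 0], "dr": [0, 0, 0], "fingers": 0.71}])

```text
time_s: 36.4
tcp_pos: [473.5, 349.4, 157.9]
tool_rot: [0.0, 1.0, 0.0, 0.0]
contact_force: [0.4, 0.3, 6.0]
gripper_width: 64.9
gripper_force: 9.1
```

```bash
python3 - <<'E'
from h import *
to(473.3,349.4,158.3,90);print(ctrl.state()['moment'])
E
```

```text
t 36.4 p [473.5 349.4 157.9] yawY 90.0 tilt [0.0006 0.0003] F [0.4 0.3 6. ] w 64.9 9.1
dr z(first) -0.0
travel cm after turn [ 0.02 -0.   -0.04]
[-0.0959916   0.02496501 -0.01826836]
```

Seated: there is contact at the original height. Releasing symmetrically and withdrawing upward.

jog_arm(commands=[{"travel": [0, 0, -0.05], "dr": [0, 0, 0], "fingers": 0.71}, {"travel": [0, 0, 0], "dr": [0, 0, 0], "fingers": 0.73}, {"travel": [0, 0, 0], "dr": [0, 0, 0], "fingers": 0.76}, {"travel": [0, 0, 0], "dr": [0, 0, 0], "fingers": 0.85}, {"travel": [0, 0, 0], "dr": [0, 0, 0], "fingers": 0.95}, {"travel": [0, 0, 0], "dr": [0, 0, 0], "fingers": 1}, {"travel": [0, 0, 0], "dr": [0, 0, 0], "fingers": 1}, {"travel": [0, 0, -0.5], "dr": [0, 0, 0], "fingers": 1}, {"travel": [0, 0, -1], "dr": [0, 0, 0], "fingers": 1}, {"travel": [0, 0, -1.5], "dr": [0, 0, 0], "fingers": 1}])

```text
time_s: 37.4
tcp_pos: [473.0, 349.2, 188.6]
tool_rot: [0.0, 1.0, -0.0, -0.0]
contact_force: [0.3, 0.1, 0.3]
gripper_width: 91.0
gripper_force: 0.0
```

jog_arm(commands=[{"travel": [0, 0, -2], "dr": [0, 0, 0], "fingers": 1}, {"travel": [0, 0, -2.5], "dr": [0, 0, 0], "fingers": 1}, {"travel": [0, 0, -3], "dr": [0, 0, 0], "fingers": 1}, {"travel": [0, 0, -2], "dr": [0, 0, 0], "fingers": 1}, {"travel": [0, 0, -1], "dr": [0, 0, 0], "fingers": 1}, {"travel": [3, 0, 0], "dr": [0, 0, 0], "fingers": 1}, {"travel": [3, 0, 0], "dr": [0, 0, 0], "fingers": 1}, {"travel": [2, 0, 0], "dr": [0, 0, 0], "fingers": 1}, {"travel": [0, 0, 0], "dr": [0, 0, 0], "fingers": 1}, {"travel": [0, 0, 0], "dr": [0, 0, 0], "fingers": 1}])

```text
time_s: 38.4
tcp_pos: [393.3, 349.4, 293.3]
tool_rot: [-0.0, 1.0, 0.0, 0.0]
contact_force: [0.1, -0.1, -0.3]
gripper_width: 91.4
gripper_force: 0.0
```

```bash
python3 - <<'E'
from h import *
to(473.3,349.4,158.3,90)
s=snap('scene','s12.png');snap('top','t12.png')
g=lambda f:cv2.cvtColor(cv2.imread('pics/'+f),cv2.COLOR_BGR2GRAY).astype(int)
d=abs(g('scene0.png')-g('s12.png'))
print('\n'.join(''.join('#' if v else '.' for v in r) for r in (d>20)[112:160,165:195]))
dt=abs(g('top0.png')-g('t12.png'))
print('\n'.join(''.join('#' if v else '.' for v in r) for r in (dt>20)[214:248,142:182]))
np.set_printoptions(linewidth=200);print(g('s12.png')[126:144,172:190])
E
```

```text
t 38.4 p [393.3 349.4 293.3] yawY 90.03 tilt [0.0003 0.    ] F [ 0.1 -0.1 -0.3] w 91.4 0.0
dr z(first) 0.03
travel cm after turn [-8.   0.  13.5]
..............................
..............................
..............................
..............................
..............................
..............................
..............................
..............................
..............................
..............................
..............................
..............................
..............................
..............................
..............................
..............................
..............................
..............................
............##................
............#.##..............
............#.##..............
..............##..............
..............##..............
..............###.............
.............#................
.............#.#..............
...............##.#...........
...............#..............
.............#................
..............##...#..........
........................
[... 2578 characters left out ...]
 43  44  45  45  45  46]
 [ 42  43  43  43  40  66  86 143 122  61  40  43  43  43  45  45  43  44]
 [ 43  41  42  43  38  64 150 104  64  41  40  43  41  44  43  44  44  45]
 [ 42  43  42  42  42  48 112 118  80  46  41  56  60  59  49  45  45  45]
 [ 42  42  43  41  41  36 118 197 170  76  35  35  47  39  40  43  44  44]
 [ 41  43  43  43  41  36  79 193 212 137 105 107  94  53  43  43  43  45]
 [ 42  42  42  42  41  36  87 190 210 150 108 101  87  48  38  42  44  45]
 [ 42  41  41  42  42  37 106 131 163 119 133 145 150 133 102  54  41  43]
 [ 40  37  39  37  35  49  73  63  65 101 132 142 146 159 167 100  47  42]
 [ 50  94  77  85 104 109  85  76  65  91 129 139 154 178 163 165  87  42]]
```

```bash
python3 -c "
from cell import workorder
print(workorder.job_done())"
```

```text
the job is handed in; nothing more can be done
None
```

I handed the job in at about 38 s. In the last camera checks the ring lies closed in the spindle groove, the pliers stand in their stand within about 1 mm of where they started, and nothing touched the bystanders; the hand-in returned no verdict.

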